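Check the butt end of a relief border tile on the edge gauge

ROBOT

A 6-joint arm with a two-finger parallel gripper is mounted at the origin on the work surface. World frame = base frame: x ahead of the robot, y to its left, z up, the work surface at z = 0. Lengths are in mm, angles in degrees, forces in N, time in s.
With the tool pointing down it reaches from about 300 to 850 mm from the base axis. Payload 4.2 kg.
Tool frame: the origin (TCP) lies at the very end of the fingers, on their centre line; the grasp point (between the pads) lies 19 mm behind it; z points along the fingers, y is the direction in which the jaws open and shut (so a half turn about z gives the same grasp; the last joint's range is limited). The gripper opens to 91 mm and grips with 3 to 60 N. Pads are 32 mm wide; open, the fingers measure 118 mm over their backs; the gripper's body (76 mm by 178 mm) begins 60 mm behind the grasp point.
Start: joints at [68.182, 18.312, 89.639, -0, 72.044, -1.146], TCP at [202.991, 537.994, 213.976] pointing down, gripper open.
Joint ranges: [-177.97, 177.97], [-48.28, 115.42], [12.27, 149.76], [-77.06, 257.06], [2.81, 150.46], [-146.56, 146.56]. Speed limits (degrees/s): [147.25, 147.25, 180, 180, 180, 180].

INTERFACE

Orientations are given as [roll, pitch, yaw] about the fixed x, y, z axes, in that order (R = Rz(yaw) Ry(pitch) Rx(roll)).
In Python, from workcell import telemetry, grab_frame, job gives the robot as it stands.
- The arm moves only by the tool drive_tool, never from a script. Its argument "moves" is a list of rows, each an object of numbers: "claw": the closure, from -1 (fully open) to 1 (shut); "dx", "dy", "dz": the shift along the tool's x, y, z in units of 20 mm (1.0 is 20 mm); "yaw": the turn about the tool's z in units of 0.15 rad (1.0 is 0.15 rad). In form: [{"claw": .., "dx": .., "dy": .., "dz": .., "yaw": ..}, ...]. A call has 1 to 5 rows; each row shifts and turns the pose as measured when the row begins, along the tool's axes as they then stand; what a row does not reach is not made up. A row lasts 1/8 s, in which the tool goes at most 62.5 mm and 10.7 degrees, less where a joint would pass 70% of its speed; a pose out of reach is approached as far as the arm can. A call with a number of a shift or a turn outside -1 to 1 is refused whole. A call with a gripper value outside its range is refused whole. The fingers move at their own pace and stop on an object; "grip_force" is the grip in N (left out, the last holds). Time passes only in rows, so rows that do not move let the fingers close. It gives the time, the measured TCP pose, the force and the opening at its end, in the units of the state.
- telemetry.state(): the state, without advancing time (a new reading comes with each control period).
- grab_frame(name): name is "scene" or "top" or "wrist"; returns a dict with "color" (420x560x3 uint8, blue, green, red), "vertical_fov" (degrees; the focal length in pixels is half the picture's height over the tangent of half this angle, whatever the lens; pixels are square), "cx", "cy" (the principal point, pixels), "pose" (4x4, takes a point from camera to world coordinates). Camera axes: x right, y down, z forward; pixel columns grow to the right and rows downward; lengths in mm; the calibration is good to about 2 mm. A picture is of the moment at which its call begins. There is no depth.
- job.job_done(): hands the job in, once; it reports no verdict.
The state is a dict: "time_s": time; "qpos": joint angles; "qvel": joint speeds; "effort": joint torques, N m; "ee_pos": TCP position; "ee_rot": TCP orientation; "force": force on the tool from outside, world axes, zero at the start; "torque": the same for the moment, N m; "gripper_width": finger opening in mm.
Only numpy, scipy, OpenCV 4.12 (cv2) and the standard library are available. Lean on these libraries where they do the work, as an engineer would, in place of code of your own. Each camera call takes 0.05 s, during which the arm holds its last target.

TASK

Lift the clear dust cover off the edge gauge and set it down upright on the table. Then take the green glazed border tile from the ware board, lay it flat on the gauge bed, relief up and centred on the plunger, and press it squarely, without ramming it, against the sprung plunger until its end is hard against both stop studs. Keep pressing it home there so the dial can be read: the program finishes while still holding it; leave the other things where they are.

Things in the scene. Friction and masses are not known exactly. Their poses are not given: they have to be found in the camera images.
- gauge: Edge gauge, fixed. Flat steel bed 260 (x) x 130 (y) mm, top 20 mm above the origin (centre of its underside). +x runs along the bed away from the robot to the head: a stop bar (70 mm wide, 20 mm high, x 38 to 54 mm) with two stop studs and the sprung plunger between them, then a face-up dial, 25 mm high. The bed from x = -130 to +18 mm is clear, with a scribed centre line y = 0.
- stop_left: Left stop stud, domed steel, 10 mm in diameter, fixed; origin at its tip, which points to the gauge's -x. In the gauge's frame at x = 30, y = 22, z = 27.5 mm (7.5 mm above the bed).
- stop_right: Right stop stud, the same, at x = 30, y = -22, z = 27.5 mm in the gauge's frame.
- plunger_tip (a point): Rounded tip of the sprung plunger (7 mm in diameter), midway between the studs at y = 0, 7.5 mm above the bed. Free, it stands 12 mm in front of the stud tips (x = 18 mm in the gauge's frame) and is pressed along the gauge's +x.
- plunger (a joint): Travel of the plunger in m: 0 free, 0.011 to 0.012 with a tile end hard against both studs. It pushes back with 4 N at first touch and 7 N at the studs, more than the tile's own friction on the bed (2 to 3 N): let go, the tile is pushed back. Steady pushing with about 15 N along the gauge's +x keeps it firmly home.
- cover: Loose clear plastic dust cover with a blue rim, open below, on the gauge bed over the whole head: 126 (x) x 84 (y) x 45 mm high, 0.14 kg; origin at the centre of its underside. Only 2 to 6 mm of play around the head: lift it straight up 45 mm before moving aside. The table left (+y) of the near half of the bed is bare for 140 mm.
- cover_knob (a point): Middle of the cover's black round knob, 24 mm in diameter and 26 mm high, on the centre of its top; 58 mm above the cover's underside, 13 mm above its flat top.
- tile_mid (a point): Centre of the green glazed relief border tile: 96 (x) x 64 (y) x 15 mm thick, flat sides, its vine relief rises 2 to 3 mm above the top; about 0.2 kg, loose; z up through the relief, x along its length. This point is 7.5 mm above its underside. Either short end may go to the plunger. It lies flat on the ware board, its long side pointing roughly away from the robot.
- tile: The same green tile; origin at the centre of its underside.
- ware_board: Plywood board lying on the table (fixed), 150 (x) x 270 (y) x 12 mm thick, origin at the centre of its underside; the green tile and a bisque tile lie on it side by side, at least 50 mm apart, either one on the left.
- bisque_tile: Unglazed off-white tile of the same size on the ware board, not to be disturbed; origin at the centre of its underside.
- bowl: Loose pink plastic bowl, rim 200 mm across, 75 mm high, not to be disturbed; origin at the centre of its underside.
- glaze_jar: Loose amber glaze jar with a white cap, 54 mm in diameter, 70 mm high, not to be disturbed; origin at the centre of its underside.
- setting_plate: Loose steel setting plate of the gauge, 96 x 64 x 15 mm, not to be disturbed; origin at the centre of its underside.
- brush: Loose brush with a wooden handle lying on the table on the left, not to be disturbed.
- modelling_stick: Loose wooden modelling stick, 190 mm long, lying on the table nearest the robot, not to be disturbed.
- slip_cup: Loose white plastic cup, 70 mm across, 50 mm high, not to be disturbed; origin at the centre of its underside.
Mind the look-alikes: they are no part of the job. Of the things that look like the cover, the middle-sized one is meant.

How it is judged:
By the outcome, as a careful person would: the job done as asked, in the order asked, and still so for the second after the job is handed in, while the arm keeps its last pose, push and grip.
It also fails if it takes over 72 s, if anything falls off the work surface, if the arm or the gripper's body presses on something with over 40 N, if the wrist force passes 120 N, or if a joint passes its speed limit or range.

## Working session

There is one attempt and no reset: what is moved stays moved. The work goes in short steps, Python scripts to look and compute and a tool call to move; the robot and the scene stay as the last step left them, time stands still between calls to the robot, and variables do not carry over. Pictures are saved under pics/ and viewed, and the job is handed in when it is done.

Besides the shell and the picture viewer there is one more tool, called after "Call:" as a command line: name --argument value ..., lists and objects as JSON in quotes. drive_tool: Moves the arm, as the interface text tells. Its arguments: {"type":"object","properties":{"moves":{"type":"array"},"grip_force":{"type":"number"}},"required":["moves"]}

```bash
ls; mkdir -p pics
cat > h.py <<'E'
import numpy as np, cv2
from workcell import telemetry, grab_frame, job
def snap(n,tag):
    f=grab_frame(n); cv2.imwrite(f'pics/{tag}.png',f['color']); 
    np.savez(f'pics/{tag}.npz',**{k:np.array(v) for k,v in f.items()}); return f
def load(tag):
    return dict(np.load(f'pics/{tag}.npz',allow_pickle=True))
def ray(f,u,v):
    h=f['color'].shape[0]; fl=h/2/np.tan(np.radians(float(f['vertical_fov'])/2))
    d=np.array([(u-float(f['cx']))/fl,(v-float(f['cy']))/fl,1]); P=np.array(f['pose'])
    return P[:3,3],P[:3,:3]@d
def onz(f,u,v,z):
    o,d=ray(f,u,v); return (o+d*(z-o[2])/d[2]).round(1)
def proj(f,p):
    h=f['color'].shape[0]; fl=h/2/np.tan(np.radians(float(f['vertical_fov'])/2))
    P=np.array(f['pose']); c=P[:3,:3].T@(np.array(p)-P[:3,3]); return (c[0]/c[2]*fl+float(f['cx']),c[1]/c[2]*fl+float(f['cy']))
E
python3 - <<'E'
from h import *
print(telemetry.state())
for n in ['scene','top','wrist']:
    f=snap(n,n+'0'); print(n,f['vertical_fov'],f['cx'],f['cy'],np.round(f['pose'],2).tolist())
E
```

```text
pics
{'time_s': 0.0, 'qpos': array([ 6.81829844e+01,  1.83515443e+01,  8.97084268e+01,  2.68252670e-05,
        7.20429876e+01, -1.14596632e+00]), 'qvel': array([ 0.05878931, -0.07802219,  0.05390259, -0.1150986 ,  0.03904719,
       -0.00404595]), 'effort': array([-6.47767829e-04, -4.12456226e+01, -2.31971186e+01,  7.26519129e-02,
        4.57085925e-02, -1.33370609e-04]), 'ee_pos': array([202.78301149, 537.50138733, 213.10756032]), 'ee_rot': array([-1.79897062e+02, -2.08462435e-03,  1.59328941e+02]), 'force': array([-0.08731724, -0.17320087, -0.60080658]), 'torque': array([ 0.00150816,  0.01489   , -0.0142371 ]), 'gripper_width': 91.11225162644914}
scene 50.611686184507185 282.6579374246651 205.8934510685337 [[0.38, 0.7, -0.61, 1222.85], [0.93, -0.28, 0.25, -245.07], [0.01, -0.66, -0.75, 936.98], [0.0, 0.0, 0.0, 1.0]]
top 43.61102627286469 287.38628690007624 206.51102149301545 [[0.01, -0.99, 0.13, 357.41], [-1.0, -0.0, 0.01, 32.77], [-0.01, -0.13, -0.99, 1269.6], [0.0, 0.0, 0.0, 1.0]]
wrist 71.58215890123726 280.9744444877598 211.00585864176855 [[0.35, 0.9, 0.25, 132.87], [0.94, -0.34, -0.1, 563.76], [-0.0, 0.27, -0.96, 384.46], [0.0, 0.0, 0.0, 1.0]]
```

View pics/top0.png

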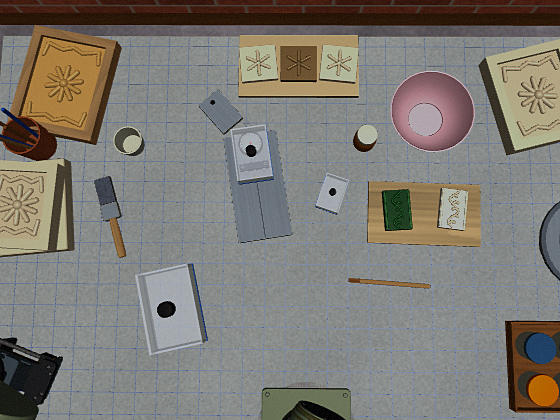

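View pics/scene0.png

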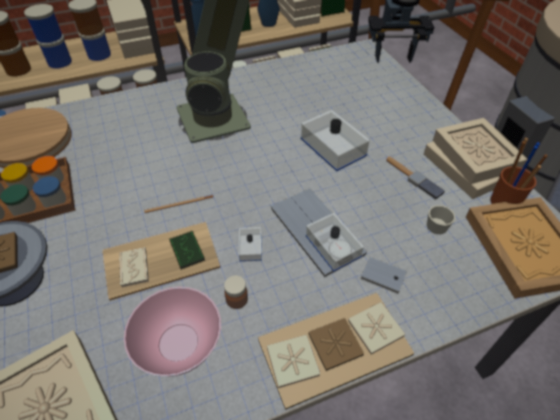

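View pics/wrist0.png

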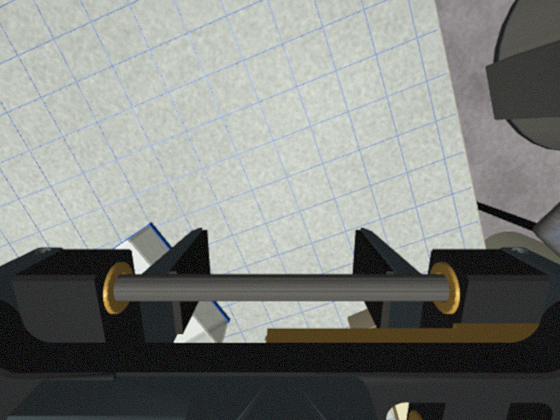

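The top view shows the gauge bed around (260,190) with the middle-sized cover on its head (knob about (251,151)). The green tile is at (397,210) and the bisque tile at (453,209). The larger cover at (168,308) and the smaller one at (332,193) are the look-alikes. I'll enlarge the crops to measure.

Run:
```python
from h import *
f=load('top0'); c=f['color']
a=cv2.resize(c[110:260,195:345],None,fx=4,fy=4,interpolation=cv2.INTER_CUBIC); cv2.imwrite('pics/ca.png',a)
b=cv2.resize(c[170:260,360:490],None,fx=6,fy=6,interpolation=cv2.INTER_CUBIC); cv2.imwrite('pics/cb.png',b)
# green tile
hsv=cv2.cvtColor(c,cv2.COLOR_BGR2HSV)
def big(m,x0,x1,y0,y1):
    k=np.zeros_like(m); k[y0:y1,x0:x1]=m[y0:y1,x0:x1]
    cs,_=cv2.findContours(k,cv2.RETR_EXTERNAL,cv2.CHAIN_APPROX_NONE); return max(cs,key=cv2.contourArea)
g=big(cv2.inRange(hsv,(45,60,15),(90,255,200)),370,430,175,245)
r=cv2.minAreaRect(g); print('green',r); 
pts=cv2.boxPoints(r); W=np.array([onz(f,u,v,24) for u,v in pts]); print(W, W.mean(0)); print(np.linalg.norm(np.diff(W,axis=0),axis=1))
k=big((c.max(2)<60).astype(np.uint8),240,262,140,162); M=cv2.moments(k); u,v=M['m10']/M['m00'],M['m01']/M['m00']; print('knob',u,v,onz(f,u,v,20+58+10),cv2.boundingRect(k))
f2=load('scene0');c2=f2['color']
k=big((c2.max(2)<60).astype(np.uint8),325,345,222,242); M=cv2.moments(k); u2,v2=M['m10']/M['m00'],M['m01']/M['m00']; print('knob scene',u2,v2,onz(f2,u2,v2,78),cv2.boundingRect(k))
```

```text
green ((396.73797607421875, 209.35519409179688), (39.695743560791016, 27.32196617126465), 85.2363510131836)
[[ 562.9 -179.6   24. ]
 [ 568.7 -244.9   24. ]
 [ 473.5 -250.4   24. ]
 [ 467.8 -185.8   24. ]] [ 518.225 -215.175   24.   ]
[65.55707437 95.3587437  64.85098303]
knob 250.50203252032517 150.5121951219512 [644.9 131.1  88. ] (246, 145, 10, 12)
knob scene 334.7675840978593 232.11620795107032 [650.5 131.7  78. ] (331, 227, 8, 11)
```

View pics/ca.png

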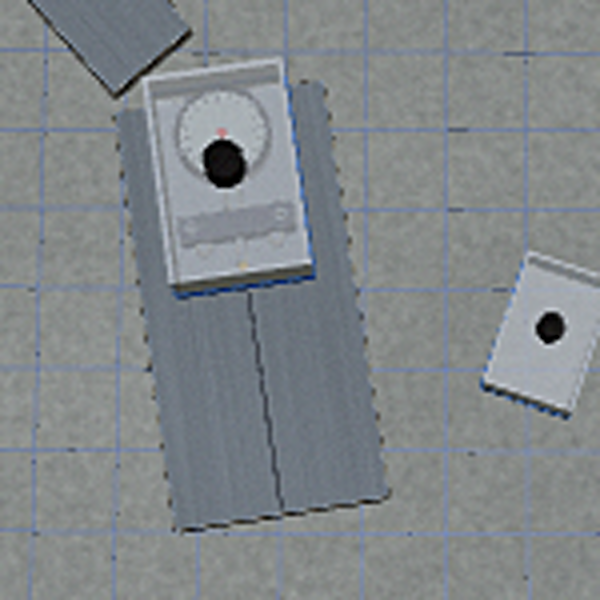

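View pics/cb.png

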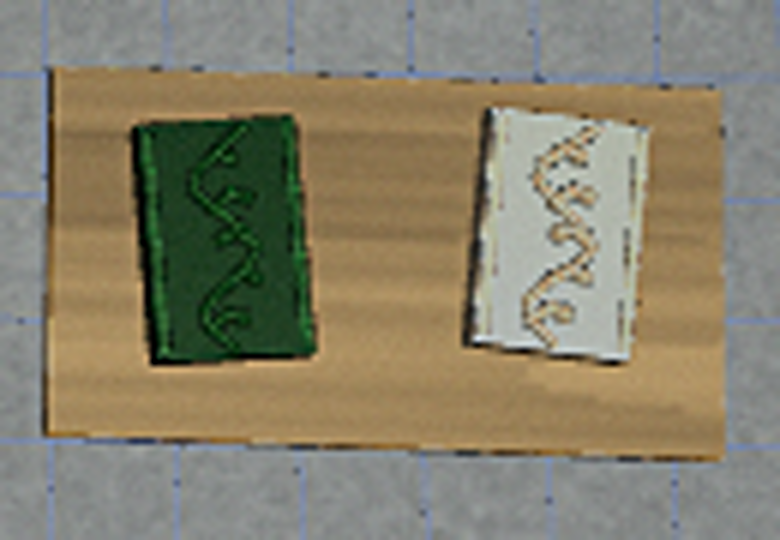

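Crop readings (4x, offset (195,110)): the bed's near edge runs (180,530)-(388,497), the far-right corner is (325,83), and the centre line runs (249,290)-(282,513). The cover stands on the bed with its blue rim, and the relief on the green tile faces up.

Run:
```python
from h import *
f=load('top0')
q=lambda x,y,z:onz(f,195+x/4-.4,110+y/4-.4,z)
nl,nr,fr,fl=q(179,531,20),q(389,497,20),q(325,83,20),q(119,112,20)
print(nl,nr,fr,fl,(nl+nr+fr+fl)/4)
print(np.linalg.norm(nl-nr),np.linalg.norm(fr-nr))
ang=lambda a,b:np.degrees(np.arctan2((b-a)[1],(b-a)[0]))
print(ang(nr,fr),ang(nl,fl),ang(nr,nl)-90)
c1,c2=q(282,513,20),q(249,290,20); print(c1,c2,ang(c1,c2))
# cover rim lower edges
print('rim',q(175,295,20),q(313,276,20),'top',q(145,80,65),q(284,60,65),q(170,284,65),q(308,264,65))
print('plungtip',q(243,265,27.5))
```

```text
[437.5 159.9  20. ] [458.4  34.9  20. ] [712.2  75.4  20. ] [693.6 201.3  20. ] [575.425 117.875  20.   ]
126.73519637417223 257.01106980050497
9.066502739816174 9.182744260777824 9.492051498139077
[448.5  98.7  20. ] [583.3 120.2  20. ] 9.062093235256278
rim [580.1 164.9  20. ] [592.1  81.6  20. ] top [700.9 180.3  65. ] [713.4  98.2  65. ] [578.6 163.2  65. ] [590.8  82.8  65. ]
plungtip [597.2 123.5  27.5]
```

Call:
drive_tool --moves '[{"claw": -1, "dx": -1, "dy": -0.4, "dz": 0, "yaw": -0.87}, {"claw": -1, "dx": -1, "dy": -0.4, "dz": 0, "yaw": -0.87}, {"claw": -1, "dx": -1, "dy": -0.4, "dz": 0, "yaw": -0.87}, {"claw": -1, "dx": -1, "dy": -0.4, "dz": 0, "yaw": -0.87}, {"claw": -1, "dx": -1, "dy": -1, "dz": 0, "yaw": 0}]'

```text
time_s: 0.78
ee_pos: [299.8, 476.3, 211.4]
ee_rot: [-179.8, -0.2, -169.5]
force: [0.7, 0.3, -0.5]
gripper_width: 91.1
```

```bash
cat > go.py <<'E'
from h import *
import sys
s=telemetry.state(); x,y,z,yt=map(float,sys.argv[1:5])
yw=np.radians(s['ee_rot'][2]); d=np.array([x,y,z])-s['ee_pos']
# rows in yaw of target assumed small
print('t',s['time_s'],'pos',s['ee_pos'].round(1),'rot',s['ee_rot'].round(2),'q',s['qpos'].round(0),'F',s['force'].round(1),'w',round(s['gripper_width'],1))
print('dx %.2f dy %.2f dz %.2f yaw %.2f'%((np.cos(yw)*d[0]+np.sin(yw)*d[1])/20,(np.sin(yw)*d[0]-np.cos(yw)*d[1])/20,-d[2]/20, -((yt-s['ee_rot'][2]+180)%360-180)/8.594))
E
python3 go.py 610 126 213 189.15
```

```text
t 0.775 pos [299.8 476.3 211.4] rot [-179.79   -0.19 -169.53] q [ 57.  17.  91.  -0.  72. -44.] F [ 0.7  0.3 -0.5] w 91.1
dx -12.07 dy -20.04 dz -0.08 yaw 0.15
```

Call:
drive_tool --moves '[{"claw": -1, "dx": -0.6, "dy": -1, "dz": 0, "yaw": 0.1}, {"claw": -1, "dx": -0.6, "dy": -1, "dz": 0, "yaw": 0}, {"claw": -1, "dx": -0.6, "dy": -1, "dz": 0, "yaw": 0}, {"claw": -1, "dx": -0.6, "dy": -1, "dz": 0, "yaw": 0}, {"claw": -1, "dx": -0.6, "dy": -1, "dz": 0, "yaw": 0}]'

```text
time_s: 1.4
ee_pos: [378.2, 384.2, 209.8]
ee_rot: [-179.6, -0.3, -170.4]
force: [-0.1, 0.8, 0.2]
gripper_width: 91.1
```

Call:
drive_tool --moves '[{"claw": -1, "dx": -0.6, "dy": -1, "dz": 0, "yaw": 0}, {"claw": -1, "dx": -0.6, "dy": -1, "dz": 0, "yaw": 0}, {"claw": -1, "dx": -0.6, "dy": -1, "dz": 0, "yaw": 0}, {"claw": -1, "dx": -0.6, "dy": -1, "dz": 0, "yaw": 0}, {"claw": -1, "dx": -0.6, "dy": -1, "dz": 0, "yaw": 0}]'

```text
time_s: 2.02
ee_pos: [455.5, 291.8, 208.5]
ee_rot: [-179.6, -0.5, -170.4]
force: [0.6, -0.4, 1.0]
gripper_width: 91.2
```

Call:
drive_tool --moves '[{"claw": -1, "dx": -0.6, "dy": -1, "dz": 0, "yaw": 0}, {"claw": -1, "dx": -0.6, "dy": -1, "dz": 0, "yaw": 0}, {"claw": -1, "dx": -0.6, "dy": -1, "dz": 0, "yaw": 0}, {"claw": -1, "dx": -0.6, "dy": -1, "dz": 0, "yaw": 0}, {"claw": -1, "dx": -0.6, "dy": -1, "dz": 0, "yaw": 0}]'

```text
time_s: 2.65
ee_pos: [532.8, 199.6, 207.1]
ee_rot: [-179.5, -0.7, -170.4]
force: [0.4, -0.5, 1.0]
gripper_width: 91.2
```

```bash
python3 go.py 610 126 213 189.15
```

```text
t 2.65 pos [532.8 199.6 207.1] rot [-179.53   -0.69 -170.44] q [ 20.  18.  91.  -0.  72. -80.] F [ 0.4 -0.5  1. ] w 91.2
dx -3.20 dy -4.27 dz -0.30 yaw 0.05
```

Call:
drive_tool --moves '[{"claw": -1, "dx": -0.65, "dy": -0.95, "dz": -0.1, "yaw": 0}, {"claw": -1, "dx": -0.65, "dy": -0.95, "dz": -0.1, "yaw": 0}, {"claw": -1, "dx": -0.65, "dy": -0.95, "dz": -0.1, "yaw": 0}, {"claw": -1, "dx": -0.65, "dy": -0.95, "dz": 0, "yaw": 0}, {"claw": -1, "dx": 0, "dy": 0, "dz": 0, "yaw": 0.1}]'

```text
time_s: 3.28
ee_pos: [601.4, 128.2, 212.7]
ee_rot: [-179.5, -0.7, -171.5]
force: [-0.9, 0.3, -0.6]
gripper_width: 90.9
```

```bash
python3 go.py 646 131 213 189.15; python3 -c "
from h import *
snap('wrist','w1')"
```

```text
t 3.275 pos [601.4 128.2 212.7] rot [-179.52   -0.72 -171.45] q [ 11.  22.  84.  -0.  75. -87.] F [-0.9  0.3 -0.6] w 90.9
dx -2.23 dy -0.19 dz -0.02 yaw -0.07
```

View pics/w1.png

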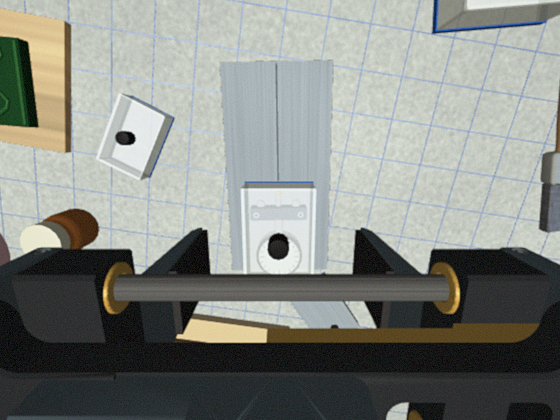

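The wrist view has the near edge of the gauge bed at row ~61 (columns 221-332), the centre line from (277,63) to (278,182), and the knob at about (278,246).

Run:
```python
from h import *
f=load('w1'); c=f['color']
cv2.imwrite('pics/w1c.png',cv2.resize(c[50:275,200:355],None,fx=4,fy=2.6,interpolation=cv2.INTER_CUBIC)) 
k=(c.max(2)<50).astype(np.uint8); k[:225]=0;k[266:]=0;k[:,:262]=0;k[:,295:]=0
M=cv2.moments(k,True); u,v=M['m10']/M['m00'],M['m01']/M['m00']; print(u,v,onz(f,u,v,85))
t=load('top0')
A=[];b=[]
o1,d1=ray(t,250.5,150.5); o2,d2=ray(f,u,v); o3,d3=ray(load('scene0'),334.77,232.1)
def tri(L):
    A=0;b=0
    for o,d in L:
        d=d/np.linalg.norm(d);P=np.eye(3)-np.outer(d,d);A=A+P;b=b+P@o
    x=np.linalg.solve(A,b); return x.round(1),[np.linalg.norm((np.eye(3)-np.outer(d,d)/(d@d))@(x-o)).round(1) for o,d in L]
print(tri([(o1,d1),(o2,d2)]),tri([(o1,d1),(o2,d2),(o3,d3)]))
for p in [(221,61),(332,60),(276.5,63),(278,181),(231,269),(328,262)]: print(p,onz(f,*p,20))
g=cv2.cvtColor(c,cv2.COLOR_BGR2GRAY).astype(float)
for r in range(70,180,15):
    row=g[r:r+8].mean(0); u=np.argmin(row[265:290])+265
    w=row[265:290].max()*0+np.clip(np.median(row[u-5:u+6])-row[u-3:u+4],0,None); uu=(w*np.arange(u-3,u+4)).sum()/w.sum(); print(r,round(uu,2),onz(f,uu,r+3.5,20))
```

```text
277.9746835443038 246.0481012658228 [647.2 130.1  85. ]
(array([642.6, 130. ,  97.1]), [np.float64(0.4), np.float64(0.4)]) (array([649.2, 131.6,  76.9]), [np.float64(1.6), np.float64(1.6), np.float64(0.9)])
(221, 61) [459.4  35.3  20. ]
(332, 60) [439.8 160.4  20. ]
(276.5, 63) [452.1  98.3  20. ]
(278, 181) [586.2 119.9  20. ]
(231, 269) [715.7  73.9  20. ]
(328, 262) [685.3 203.   20. ]
70 275.97 [463.1  99.3  20. ]
85 276.18 [479.  101.9  20. ]
100 276.46 [495.3 104.6  20. ]
115 276.73 [512.  107.4  20. ]
130 276.95 [529.1 110.2  20. ]
145 277.17 [546.6 113.   20. ]
160 277.46 [564.6 116.   20. ]
175 277.75 [583.1 119.1  20. ]
```

View pics/w1c.png

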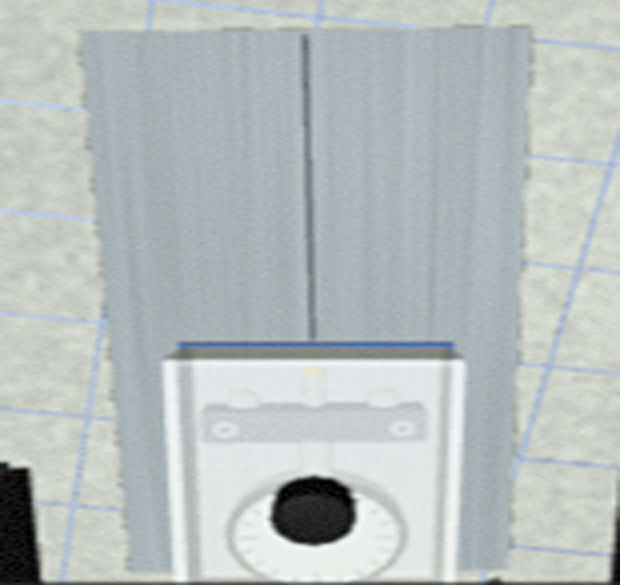

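```bash
python3 go.py 647.5 130.6 68 189.3
```

```text
t 3.325 pos [600.7 128.8 212.7] rot [-179.54   -0.74 -171.44] q [ 11.  22.  84.  -0.  75. -87.] F [ 0.7  0.6 -1. ] w 91.2
dx -2.33 dy -0.26 dz 7.24 yaw -0.09
```

Call:
drive_tool --moves '[{"claw": 0, "dx": -0.8, "dy": -0.1, "dz": 0.5, "yaw": -0.09}, {"claw": 0, "dx": -0.8, "dy": -0.1, "dz": 1, "yaw": 0}, {"claw": 0, "dx": -0.7, "dy": -0.06, "dz": 1, "yaw": 0}, {"claw": 0, "dx": 0, "dy": 0, "dz": 1, "yaw": 0}, {"claw": 0, "dx": 0, "dy": 0, "dz": 1, "yaw": 0}]'

```text
time_s: 3.95
ee_pos: [649.6, 132.5, 114.8]
ee_rot: [-179.6, -0.8, -170.5]
force: [0.2, -0.1, 0.1]
gripper_width: 46.1
```

```bash
python3 go.py 647.5 130.6 68 189.3;python3 -c "
from h import *
snap('wrist','w2')"
```

```text
t 3.95 pos [649.6 132.5 114.8] rot [-179.6    -0.79 -170.46] q [ 11.  31.  85.  -0.  66. -89.] F [ 0.2 -0.1  0.1] w 46.1
dx 0.12 dy -0.08 dz 2.34 yaw 0.03
```

View pics/w2.png

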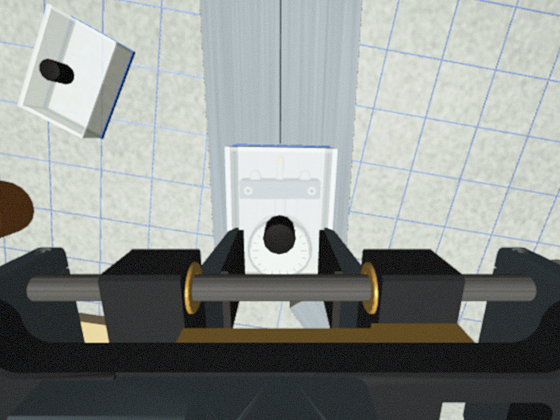

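The knob at (279,232) is centred between the fingertips (about 243 and 322). Next I descend.

Call:
drive_tool --moves '[{"claw": 0, "dx": 0.1, "dy": -0.08, "dz": 0.8, "yaw": 0.03}, {"claw": 0, "dx": 0, "dy": 0, "dz": 0.8, "yaw": 0}, {"claw": 0, "dx": 0, "dy": 0, "dz": 0.5, "yaw": 0}, {"claw": 0, "dx": 0, "dy": 0, "dz": 0, "yaw": 0}]'

```text
time_s: 4.5
ee_pos: [645.8, 130.6, 65.6]
ee_rot: [-179.6, -1.3, -170.7]
force: [-2.6, -0.6, 7.2]
gripper_width: 45.7
```

```bash
python3 go.py 647.5 130.6 68 189.3
```

```text
t 4.5 pos [645.8 130.6  65.6] rot [-179.6    -1.28 -170.65] q [ 11.  33.  88.  -0.  60. -89.] F [-2.6 -0.6  7.2] w 45.7
dx -0.08 dy -0.02 dz -0.12 yaw 0.01
```

Light contact on the cover top (7 N at z≈66), which confirms its height. I'll raise 2 mm and grip.

Call:
drive_tool --grip_force 25 --moves '[{"claw": 0, "dx": 0, "dy": 0, "dz": -0.18, "yaw": 0}, {"claw": 1, "dx": 0, "dy": 0, "dz": 0, "yaw": 0}, {"claw": 1, "dx": 0, "dy": 0, "dz": 0, "yaw": 0}, {"claw": 1, "dx": 0, "dy": 0, "dz": 0, "yaw": 0}]'

```text
time_s: 5.0
ee_pos: [646.8, 130.9, 69.6]
ee_rot: [-179.6, -1.2, -170.6]
force: [0.2, 0.1, 0.6]
gripper_width: 23.5
```

```bash
python3 go.py 647.5 130.6 68 189.3
```

```text
t 5.0 pos [646.8 130.9  69.6] rot [-179.6    -1.17 -170.63] q [ 11.  33.  88.  -0.  61. -89.] F [0.2 0.1 0.6] w 23.5
dx -0.03 dy -0.02 dz 0.08 yaw 0.01
```

Call:
drive_tool --moves '[{"claw": 1, "dx": 0, "dy": 0, "dz": -0.3, "yaw": 0}, {"claw": 1, "dx": 0.01, "dy": 0, "dz": -0.5, "yaw": 0}, {"claw": 1, "dx": 0.01, "dy": 0, "dz": -0.5, "yaw": 0}]'

```text
time_s: 5.38
ee_pos: [645.9, 131.1, 95.6]
ee_rot: [-179.6, -1.4, -170.6]
force: [0.3, 0.2, -1.2]
gripper_width: 22.9
```

```bash
python3 go.py 646.8 130.9 120 189.3;python3 -c "
from h import *
snap('scene','s2')"
```

```text
t 5.375 pos [645.9 131.1  95.6] rot [-179.61   -1.36 -170.63] q [ 11.  31.  86.  -0.  64. -89.] F [ 0.3  0.2 -1.2] w 22.9
dx -0.04 dy -0.02 dz -1.22 yaw 0.01
```

View pics/s2.png

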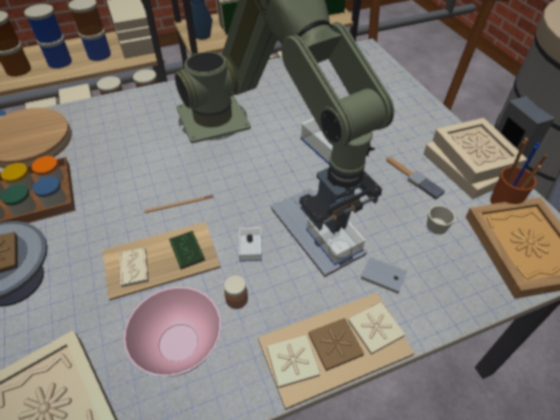

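Call:
drive_tool --moves '[{"claw": 1, "dx": 0, "dy": 0, "dz": -0.7, "yaw": 0}, {"claw": 1, "dx": 0, "dy": 0, "dz": -0.7, "yaw": 0}, {"claw": 1, "dx": 0, "dy": 0, "dz": -0.7, "yaw": 0}, {"claw": 1, "dx": 0, "dy": 0, "dz": 0, "yaw": 0}]'

```text
time_s: 5.92
ee_pos: [648.4, 131.9, 144.0]
ee_rot: [-179.6, -1.0, -170.6]
force: [-1.0, -0.0, -1.6]
gripper_width: 23.3
```

```bash
python3 - <<'E'
from h import *
f=load('top0')
for p in [(136,275),(192,263),(206,340),(150,353)]: print('big',p,onz(f,*p,0),onz(f,*p,60))
print('brush',onz(f,124,256,0),onz(f,120,215,0))
c,s=np.cos(np.radians(9.3)),np.sin(np.radians(9.3))
T=np.array([576.5,118.5])+np.array([[c,-s],[s,c]])@[-45,135]; print('T',T)
for a in (-63,63):
  for b in (-42,42): print(T+np.array([[c,-s],[s,c]])@[a,b])
E
python3 go.py 500 245 135 189.3
```

```text
big (136, 275) [358.9 409.3   0. ] [358.8 391.5  60. ]
big (192, 263) [388.4 275.3   0. ] [386.9 263.8  60. ]
big (206, 340) [207.6 236.7   0. ] [214.6 227.   60. ]
big (150, 353) [176.7 368.1   0. ] [185.2 352.3  60. ]
brush [404.2 440.4   0. ] [503.9 455.    0. ]
T [510.27497691 244.45334977]
[454.89042727 192.82436895]
[441.31570629 275.72024912]
[579.23424753 213.18645041]
[565.65952656 296.08233058]
t 5.925 pos [648.4 131.9 144. ] rot [-179.62   -1.02 -170.63] q [ 11.  29.  82.  -0.  69. -89.] F [-1.  -0.  -1.6] w 23.3
dx 6.40 dy 6.79 dz 0.45 yaw 0.01
```

Call:
drive_tool --moves '[{"claw": 1, "dx": 0.9, "dy": 1, "dz": 0, "yaw": 0}, {"claw": 1, "dx": 0.9, "dy": 1, "dz": 0, "yaw": 0}, {"claw": 1, "dx": 0.9, "dy": 1, "dz": 0, "yaw": 0}, {"claw": 1, "dx": 0.9, "dy": 1, "dz": 0.2, "yaw": 0}, {"claw": 1, "dx": 0.9, "dy": 1, "dz": 0.3, "yaw": 0}]'

```text
time_s: 6.55
ee_pos: [540.8, 216.6, 133.4]
ee_rot: [-179.6, -1.1, -170.8]
force: [0.4, -1.2, -0.5]
gripper_width: 23.1
```

```bash
python3 go.py 510 244.5 52 189.3
```

```text
t 6.55 pos [540.8 216.6 133.4] rot [-179.6    -1.09 -170.83] q [ 21.  23.  95.  -0.  63. -78.] F [ 0.4 -1.2 -0.5] w 23.1
dx 1.30 dy 1.62 dz 4.07 yaw -0.01
```

Call:
drive_tool --moves '[{"claw": 1, "dx": 0.65, "dy": 0.8, "dz": 0.6, "yaw": 0}, {"claw": 1, "dx": 0.6, "dy": 0.75, "dz": 0.8, "yaw": 0}, {"claw": 1, "dx": 0, "dy": 0, "dz": 0.8, "yaw": 0}, {"claw": 1, "dx": 0, "dy": 0, "dz": 0.6, "yaw": 0}, {"claw": 1, "dx": 0, "dy": 0, "dz": 0.5, "yaw": 0}]'

```text
time_s: 7.18
ee_pos: [506.5, 244.3, 65.3]
ee_rot: [-179.6, -1.2, -170.7]
force: [-0.4, 0.5, -1.8]
gripper_width: 23.4
```

```bash
python3 go.py 510 244.5 50 189.3
```

```text
t 7.175 pos [506.5 244.3  65.3] rot [-179.6    -1.19 -170.68] q [ 25.  25. 102.  -0.  54. -75.] F [-0.4  0.5 -1.8] w 23.4
dx -0.17 dy -0.02 dz 0.76 yaw 0.00
```

Call:
drive_tool --moves '[{"claw": 1, "dx": 0, "dy": 0, "dz": 0.3, "yaw": 0}, {"claw": 1, "dx": 0, "dy": 0, "dz": 0.15, "yaw": 0}, {"claw": 1, "dx": 0, "dy": 0, "dz": 0.1, "yaw": 0}]'

```text
time_s: 7.55
ee_pos: [506.8, 243.8, 53.3]
ee_rot: [-179.6, -1.2, -170.7]
force: [-0.4, -0.4, -1.0]
gripper_width: 22.9
```

```bash
python3 go.py 510 244.5 50 189.3
```

```text
t 7.55 pos [506.8 243.8  53.3] rot [-179.59   -1.2  -170.74] q [ 25.  26. 103.  -0.  52. -75.] F [-0.4 -0.4 -1. ] w 22.9
dx -0.16 dy 0.01 dz 0.17 yaw -0.00
```

Call:
drive_tool --moves '[{"claw": 1, "dx": 0, "dy": 0, "dz": 0.12, "yaw": 0}, {"claw": 1, "dx": 0, "dy": 0, "dz": 0.06, "yaw": 0}]'

```text
time_s: 7.8
ee_pos: [507.1, 243.8, 49.9]
ee_rot: [-179.6, -1.1, -170.7]
force: [-0.0, 0.0, -1.8]
gripper_width: 23.5
```

```bash
python3 go.py 510 244.5 50 189.3
```

```text
t 7.8 pos [507.1 243.8  49.9] rot [-179.61   -1.14 -170.75] q [ 25.  26. 103.  -0.  52. -75.] F [-0.   0.  -1.8] w 23.5
dx -0.15 dy 0.01 dz -0.00 yaw -0.01
```

Call:
drive_tool --moves '[{"claw": 1, "dx": 0, "dy": 0, "dz": 0.08, "yaw": 0}, {"claw": 1, "dx": 0, "dy": 0, "dz": 0.05, "yaw": 0}]'

```text
time_s: 8.05
ee_pos: [507.3, 243.7, 49.5]
ee_rot: [-179.6, -1.1, -170.7]
force: [-1.9, -1.5, 5.0]
gripper_width: 23.2
```

```bash
python3 go.py 510 244.5 50 189.3
```

```text
t 8.05 pos [507.3 243.7  49.5] rot [-179.61   -1.09 -170.75] q [ 25.  26. 103.  -0.  52. -75.] F [-1.9 -1.5  5. ] w 23.2
dx -0.14 dy 0.02 dz -0.03 yaw -0.01
```

Call:
drive_tool --moves '[{"claw": 0, "dx": 0, "dy": 0, "dz": -0.05, "yaw": 0}, {"claw": 0, "dx": 0, "dy": 0, "dz": 0, "yaw": 0}, {"claw": 0, "dx": 0, "dy": 0, "dz": -0.8, "yaw": 0}, {"claw": -0.5, "dx": 0, "dy": 0, "dz": -1, "yaw": 0}, {"claw": -1, "dx": 0, "dy": 0, "dz": -1, "yaw": 0}]'

```text
time_s: 8.68
ee_pos: [508.5, 244.4, 109.1]
ee_rot: [-179.6, -1.1, -170.7]
force: [0.4, 0.9, -0.2]
gripper_width: 62.9
```

Call:
drive_tool --moves '[{"claw": -1, "dx": 0, "dy": -1, "dz": -1, "yaw": 0}, {"claw": -1, "dx": 0, "dy": -1, "dz": -0.8, "yaw": 0}, {"claw": -1, "dx": 0, "dy": -1, "dz": -0.2, "yaw": 0}, {"claw": -1, "dx": 0, "dy": -1, "dz": 0, "yaw": 0}, {"claw": -1, "dx": 0, "dy": -1, "dz": 0, "yaw": 0}]'

```text
time_s: 9.3
ee_pos: [527.3, 142.7, 155.3]
ee_rot: [-179.7, -0.7, -170.7]
force: [0.8, -1.1, 0.3]
gripper_width: 91.0
```

```bash
python3 - <<'E'
from h import *
snap('top','t3');snap('scene','s3')
c=load('t3')['color'];d=load('s3')['color']
cv2.imwrite('pics/t3c.png',np.vstack([cv2.resize(c[100:380,130:490],None,fx=2,fy=2)]))
E
python3 go.py 518 -215 150 183.5
```

```text
t 9.4 pos [527.4 142.  155.1] rot [-179.66   -0.75 -170.78] q [ 14.  19.  98.  -0.  64. -85.] F [-0.3 -0.1 -0.2] w 91.2
dx 3.32 dy -17.54 dz 0.26 yaw 0.67
```

View pics/t3c.png

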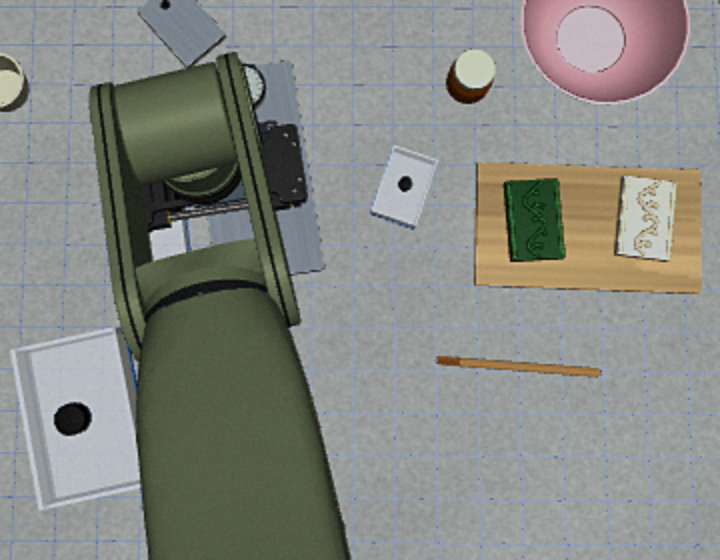

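View pics/s3.png

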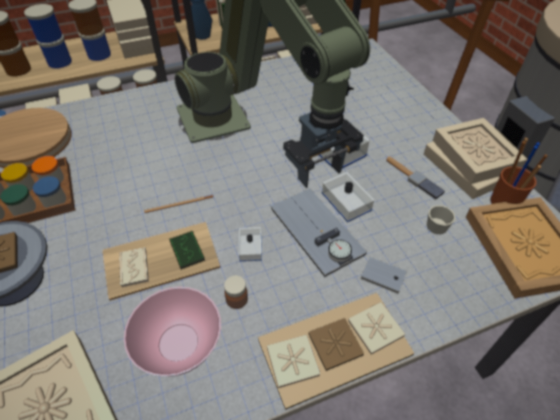

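The scene view shows the cover standing upright on the table at (347,193), with the gauge head uncovered at (335,242). Next I move to the tile.

Call:
drive_tool --moves '[{"claw": -1, "dx": 0.2, "dy": -1, "dz": 0, "yaw": 0.15}, {"claw": -1, "dx": 0.2, "dy": -1, "dz": 0, "yaw": 0.15}, {"claw": -1, "dx": 0.2, "dy": -1, "dz": 0, "yaw": 0.15}, {"claw": -1, "dx": 0.2, "dy": -1, "dz": 0, "yaw": 0.15}, {"claw": -1, "dx": 0.1, "dy": -1, "dz": 0, "yaw": 0.1}]'

```text
time_s: 10.02
ee_pos: [519.5, 38.0, 154.6]
ee_rot: [-179.7, -0.9, -177.0]
force: [0.4, 0.3, -0.2]
gripper_width: 91.2
```

Call:
drive_tool --moves '[{"claw": -1, "dx": 0.1, "dy": -1, "dz": 0, "yaw": 0}, {"claw": -1, "dx": 0.1, "dy": -1, "dz": 0, "yaw": 0}, {"claw": -1, "dx": 0.1, "dy": -1, "dz": 0, "yaw": 0}, {"claw": -1, "dx": 0.1, "dy": -1, "dz": 0, "yaw": 0}, {"claw": -1, "dx": 0.1, "dy": -1, "dz": 0, "yaw": 0}]'

```text
time_s: 10.65
ee_pos: [512.9, -66.3, 154.4]
ee_rot: [-179.8, -1.0, -177.2]
force: [0.1, 0.8, -0.3]
gripper_width: 91.1
```

Call:
drive_tool --moves '[{"claw": -1, "dx": 0.1, "dy": -1, "dz": 0, "yaw": 0}, {"claw": -1, "dx": 0.1, "dy": -1, "dz": 0, "yaw": 0}, {"claw": -1, "dx": 0.1, "dy": -1, "dz": 0, "yaw": 0}, {"claw": -1, "dx": 0.1, "dy": -1, "dz": 0, "yaw": 0}, {"claw": -1, "dx": 0.1, "dy": -1, "dz": 0, "yaw": 0}]'

```text
time_s: 11.28
ee_pos: [505.9, -170.5, 154.0]
ee_rot: [-180.0, -1.1, -177.4]
force: [-0.2, -0.0, 0.1]
gripper_width: 90.7
```

```bash
python3 go.py 518 -215 150 183.5
```

```text
t 11.275 pos [ 505.9 -170.5  154. ] rot [-179.96   -1.06 -177.39] q [ -20.   18.  100.   -0.   64. -112.] F [-0.2 -0.   0.1] w 90.7
dx -0.50 dy -2.25 dz 0.20 yaw -0.10
```

Call:
drive_tool --moves '[{"claw": -1, "dx": -0.25, "dy": -0.9, "dz": 0.2, "yaw": -0.1}, {"claw": -1, "dx": -0.2, "dy": -0.9, "dz": 0.4, "yaw": 0}, {"claw": -1, "dx": -0.05, "dy": -0.3, "dz": 0.4, "yaw": 0}, {"claw": -1, "dx": 0, "dy": 0, "dz": 0, "yaw": 0}]'

```text
time_s: 11.78
ee_pos: [516.9, -214.5, 131.8]
ee_rot: [179.9, -1.2, -176.7]
force: [-0.5, -0.7, -0.2]
gripper_width: 91.2
```

```bash
python3 go.py 518 -215 20 183.5
python3 - <<'E'
from h import *
f=snap('wrist','w4')
c=f['color'];hsv=cv2.cvtColor(c,cv2.COLOR_BGR2HSV)
m=cv2.inRange(hsv,(45,60,15),(90,255,200)); cs,_=cv2.findContours(m,cv2.RETR_EXTERNAL,cv2.CHAIN_APPROX_NONE)
g=max(cs,key=cv2.contourArea); print(cv2.boundingRect(g))
p=cv2.approxPolyDP(cv2.convexHull(g),8,True)[:,0]; 
for q in p: print(q,onz(f,*q,27))
E
```

```text
t 11.775 pos [ 516.9 -214.5  131.8] rot [ 179.91   -1.15 -176.72] q [ -23.   21.   98.   -0.   62. -116.] F [-0.5 -0.7 -0.2] w 91.2
dx -0.05 dy -0.03 dz 5.59 yaw -0.03
(245, 166, 66, 94)
[309 166] [ 470.6 -191.    27. ]
[309 257] [ 562.8 -183.6   27. ]
[250 259] [ 568.4 -243.8   27. ]
[245 168] [ 475.9 -251.4   27. ]
```

View pics/w4.png

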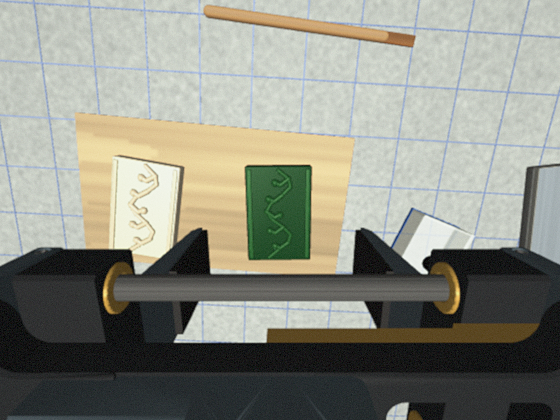

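Call:
drive_tool --moves '[{"claw": -1, "dx": -0.1, "dy": -0.1, "dz": 1, "yaw": -0.05}, {"claw": -1, "dx": -0.05, "dy": 0, "dz": 1, "yaw": 0}, {"claw": -1, "dx": -0.05, "dy": 0, "dz": 1, "yaw": 0}, {"claw": -1, "dx": -0.05, "dy": 0, "dz": 1, "yaw": 0}, {"claw": -1, "dx": 0, "dy": 0, "dz": 0.3, "yaw": 0}]'

```text
time_s: 12.45
ee_pos: [521.9, -213.2, 46.1]
ee_rot: [179.9, -0.9, -176.1]
force: [-0.1, 0.5, 0.9]
gripper_width: 91.2
```

```bash
python3 go.py 519 -216.5 15 184.2; python3 -c "
from h import *
snap('wrist','w5')"
```

```text
t 12.45 pos [ 521.9 -213.2   46.1] rot [ 179.95   -0.9  -176.1 ] q [ -23.   27.  103.   -0.   51. -117.] F [-0.1  0.5  0.9] w 91.2
dx 0.15 dy -0.15 dz 1.55 yaw -0.03
```

View pics/w5.png

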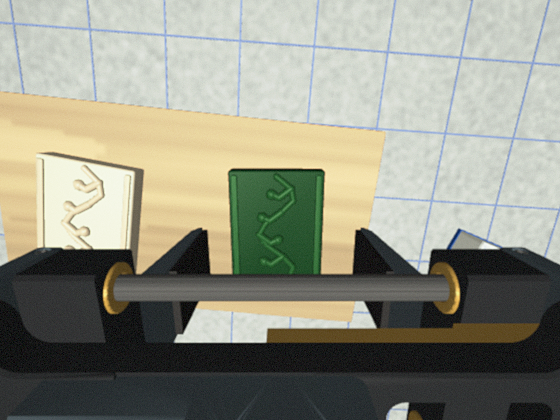

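The green tile (columns 230-324) sits about 4 px left of the finger centre. I make a small dy correction and descend.

Call:
drive_tool --moves '[{"claw": -1, "dx": 0.1, "dy": -0.15, "dz": 0.6, "yaw": -0.03}, {"claw": -1, "dx": 0, "dy": 0, "dz": 0.5, "yaw": 0}, {"claw": -1, "dx": 0, "dy": 0, "dz": 0.3, "yaw": 0}, {"claw": -1, "dx": 0, "dy": 0, "dz": 0, "yaw": 0}]'

```text
time_s: 13.0
ee_pos: [520.5, -216.8, 17.8]
ee_rot: [-180.0, -0.8, -175.8]
force: [0.2, 0.6, 0.9]
gripper_width: 91.3
```

```bash
python3 go.py 519 -216.5 15 184.2
```

```text
t 13.0 pos [ 520.5 -216.8   17.8] rot [-179.98   -0.76 -175.81] q [ -24.   29.  105.   -1.   47. -117.] F [0.2 0.6 0.9] w 91.3
dx 0.07 dy 0.02 dz 0.14 yaw -0.00
```

Call:
drive_tool --grip_force 15 --moves '[{"claw": -1, "dx": 0, "dy": 0, "dz": 0.15, "yaw": 0}, {"claw": 1, "dx": 0, "dy": 0, "dz": 0, "yaw": 0}, {"claw": 1, "dx": 0, "dy": 0, "dz": 0, "yaw": 0}, {"claw": 1, "dx": 0, "dy": 0, "dz": 0, "yaw": 0}]'

```text
time_s: 13.5
ee_pos: [521.1, -217.1, 15.3]
ee_rot: [-179.9, -0.7, -175.8]
force: [0.3, 1.5, -0.1]
gripper_width: 64.3
```

Call:
drive_tool --grip_force 45 --moves '[{"claw": 1, "dx": 0, "dy": 0, "dz": 0, "yaw": 0}, {"claw": 1, "dx": 0, "dy": 0, "dz": 0, "yaw": 0}]'

```text
time_s: 13.75
ee_pos: [521.1, -217.1, 15.3]
ee_rot: [-179.9, -0.7, -175.8]
force: [-0.3, -0.2, -0.3]
gripper_width: 63.6
```

```bash
python3 go.py 519 -216.5 15 184.2
```

```text
t 13.75 pos [ 521.1 -217.1   15.3] rot [-179.94   -0.67 -175.81] q [ -24.   29.  105.   -1.   47. -117.] F [-0.3 -0.2 -0.3] w 63.6
dx 0.10 dy 0.04 dz 0.01 yaw -0.00
```

Call:
drive_tool --moves '[{"claw": 1, "dx": 0, "dy": 0, "dz": -0.4, "yaw": 0}, {"claw": 1, "dx": 0, "dy": 0, "dz": -0.8, "yaw": 0}, {"claw": 1, "dx": 0, "dy": 0, "dz": -1, "yaw": 0}, {"claw": 1, "dx": 0, "dy": 0, "dz": -1, "yaw": 0}, {"claw": 1, "dx": 0, "dy": 0, "dz": -1, "yaw": 0}]'

```text
time_s: 14.38
ee_pos: [521.3, -216.5, 103.7]
ee_rot: [-180.0, -0.8, -175.8]
force: [0.8, 0.0, -2.1]
gripper_width: 63.7
```

```bash
python3 - <<'E'
from h import *
t=load('top0')
snap('wrist','w6');
E
python3 go.py 525 110 110 189.3
```

```text
t 14.425 pos [ 523.1 -217.3  106.7] rot [-179.84   -0.48 -175.81] q [ -24.   23.   99.   -0.   58. -117.] F [ 0.8 -0.9  0.4] w 64.0
dx -1.29 dy 16.31 dz -0.17 yaw -0.59
```

View pics/w6.png

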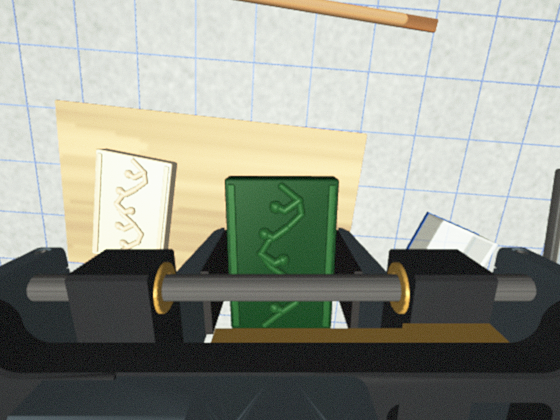

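Call:
drive_tool --moves '[{"claw": 1, "dx": -0.1, "dy": 1, "dz": 0, "yaw": -0.12}, {"claw": 1, "dx": -0.1, "dy": 1, "dz": 0, "yaw": -0.12}, {"claw": 1, "dx": -0.1, "dy": 1, "dz": 0, "yaw": -0.12}, {"claw": 1, "dx": -0.1, "dy": 1, "dz": 0, "yaw": -0.12}, {"claw": 1, "dx": -0.05, "dy": 1, "dz": 0, "yaw": -0.1}]'

```text
time_s: 15.05
ee_pos: [519.4, -109.6, 105.6]
ee_rot: [-180.0, -0.6, -170.5]
force: [0.7, -0.5, -1.9]
gripper_width: 63.3
```

Call:
drive_tool --moves '[{"claw": 1, "dx": 0, "dy": 1, "dz": 0, "yaw": 0}, {"claw": 1, "dx": 0, "dy": 1, "dz": 0, "yaw": 0}, {"claw": 1, "dx": 0, "dy": 1, "dz": 0, "yaw": 0}, {"claw": 1, "dx": 0, "dy": 1, "dz": 0, "yaw": 0}, {"claw": 1, "dx": 0, "dy": 1, "dz": 0, "yaw": 0}]'

```text
time_s: 15.68
ee_pos: [497.9, -0.8, 102.6]
ee_rot: [179.8, -1.0, -170.0]
force: [-0.4, 0.3, -2.6]
gripper_width: 63.8
```

```bash
python3 go.py 525 110 110 189.3
```

```text
t 15.675 pos [497.9  -0.8 102.6] rot [ 179.83   -1.03 -170.02] q [  -1.   18.  108.   -0.   55. -101.] F [-0.4  0.3 -2.6] w 63.8
dx -2.29 dy 5.22 dz -0.37 yaw 0.08
```

Call:
drive_tool --moves '[{"claw": 1, "dx": -0.5, "dy": 1, "dz": 0, "yaw": 0.07}, {"claw": 1, "dx": -0.5, "dy": 1, "dz": 0, "yaw": 0}, {"claw": 1, "dx": -0.5, "dy": 1, "dz": 0, "yaw": 0}, {"claw": 1, "dx": -0.4, "dy": 1, "dz": 0, "yaw": 0}, {"claw": 1, "dx": -0.2, "dy": 0.8, "dz": 0, "yaw": 0}]'

```text
time_s: 16.3
ee_pos: [518.0, 110.3, 99.1]
ee_rot: [179.8, -1.5, -170.1]
force: [-0.8, -0.1, -1.3]
gripper_width: 63.8
```

Call:
drive_tool --moves '[{"claw": 1, "dx": 0, "dy": 0, "dz": 0, "yaw": 0}]'

```text
time_s: 16.42
ee_pos: [517.3, 111.7, 98.7]
ee_rot: [179.8, -1.5, -170.0]
force: [-0.8, 0.3, -1.4]
gripper_width: 64.0
```

```bash
python3 go.py 525 110 60 189.3
python3 - <<'E'
from h import *
snap('wrist','w7');
E
```

```text
t 16.425 pos [517.3 111.7  98.7] rot [ 179.79   -1.55 -169.99] q [ 11.  21. 104.   0.  57. -89.] F [-0.8  0.3 -1.4] w 64.0
dx -0.36 dy -0.15 dz 1.94 yaw 0.08
```

View pics/w7.png

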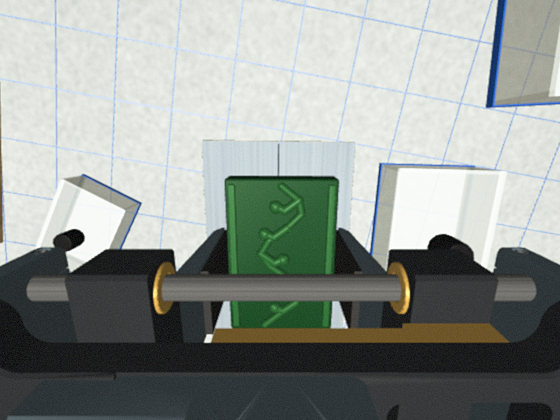

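Call:
drive_tool --moves '[{"claw": 1, "dx": -0.2, "dy": -0.08, "dz": 0.6, "yaw": 0.08}, {"claw": 1, "dx": -0.16, "dy": -0.07, "dz": 0.8, "yaw": 0}, {"claw": 1, "dx": 0, "dy": 0, "dz": 0.8, "yaw": 0}, {"claw": 1, "dx": 0, "dy": 0, "dz": 0.4, "yaw": 0}, {"claw": 1, "dx": 0, "dy": 0, "dz": 0, "yaw": 0}]'

```text
time_s: 17.1
ee_pos: [522.7, 106.1, 41.4]
ee_rot: [179.9, -1.8, -171.0]
force: [0.9, 0.4, -0.9]
gripper_width: 63.4
```

```bash
python3 go.py 525 110 24 189.3
python3 - <<'E'
from h import *
f=snap('wrist','w8'); snap('scene','s8')
c=f['color'];g=cv2.cvtColor(c,cv2.COLOR_BGR2GRAY).astype(float)
cv2.imwrite('pics/w8c.png',cv2.resize(c[120:280,180:380],None,fx=4,fy=3.5,interpolation=cv2.INTER_CUBIC))
E
```

```text
t 17.1 pos [522.7 106.1  41.4] rot [ 179.87   -1.77 -170.96] q [ 10.  25. 107.   0.  50. -89.] F [ 0.9  0.4 -0.9] w 63.4
dx -0.15 dy 0.17 dz 0.87 yaw -0.03
```

View pics/w8c.png

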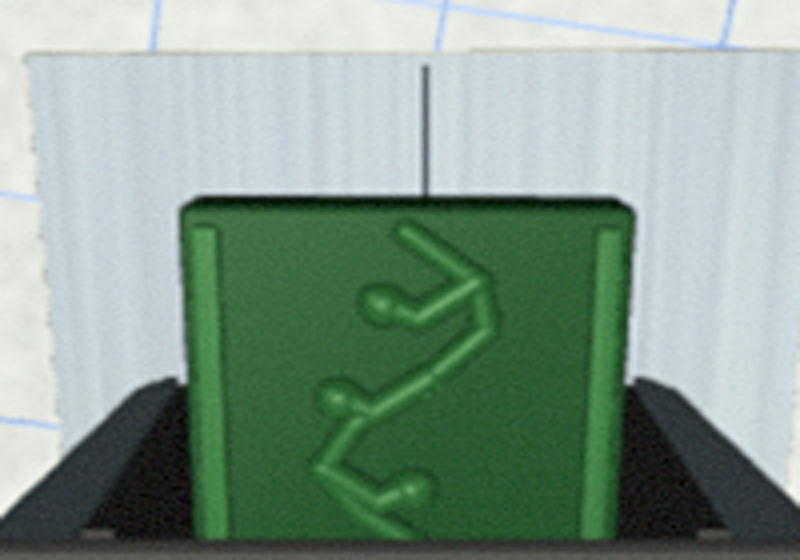

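Call:
drive_tool --moves '[{"claw": 1, "dx": -0.1, "dy": 0.16, "dz": 0.4, "yaw": -0.03}, {"claw": 1, "dx": 0, "dy": 0, "dz": 0.2, "yaw": 0}, {"claw": 1, "dx": 0, "dy": 0, "dz": 0.1, "yaw": 0}]'

```text
time_s: 17.58
ee_pos: [525.5, 110.3, 28.6]
ee_rot: [179.9, -1.5, -170.7]
force: [-0.6, -1.0, -2.2]
gripper_width: 63.3
```

```bash
python3 go.py 525 110 24 189.3
```

```text
t 17.575 pos [525.5 110.3  28.6] rot [ 179.86   -1.5  -170.66] q [ 11.  26. 108.   0.  48. -89.] F [-0.6 -1.  -2.2] w 63.3
dx 0.03 dy -0.01 dz 0.23 yaw 0.01
```

Call:
drive_tool --moves '[{"claw": 1, "dx": 0, "dy": 0, "dz": 0.12, "yaw": 0}, {"claw": 1, "dx": 0, "dy": 0, "dz": 0.08, "yaw": 0}]'

```text
time_s: 17.82
ee_pos: [525.4, 110.4, 24.4]
ee_rot: [179.9, -1.5, -170.6]
force: [-0.5, -1.1, -1.2]
gripper_width: 63.8
```

```bash
python3 go.py 525 110 24 189.3; python3 -c "
from h import *
f=snap('wrist','w9');c=f['color']
cv2.imwrite('pics/w9c.png',cv2.resize(c[120:280,180:380],None,fx=4,fy=3.5,interpolation=cv2.INTER_CUBIC))"
```

```text
t 17.825 pos [525.4 110.4  24.4] rot [ 179.86   -1.48 -170.65] q [ 11.  27. 108.   0.  47. -89.] F [-0.5 -1.1 -1.2] w 63.8
dx 0.02 dy -0.02 dz 0.02 yaw 0.01
```

View pics/w9c.png

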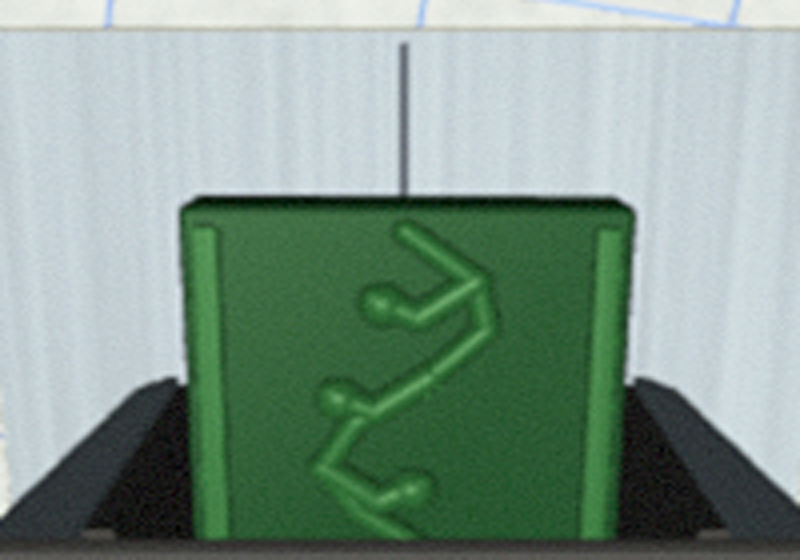

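The scribed line (column 404) meets the tile centre (407), and the tile edge is parallel to the bed edge. I lower the last bit to contact.

Call:
drive_tool --moves '[{"claw": 1, "dx": 0, "dy": 0, "dz": 0.08, "yaw": 0}, {"claw": 1, "dx": 0, "dy": 0, "dz": 0.06, "yaw": 0}]'

```text
time_s: 18.12
ee_pos: [525.4, 110.4, 23.6]
ee_rot: [179.9, -1.4, -170.7]
force: [-4.2, -0.7, 9.3]
gripper_width: 63.8
```

```bash
python3 go.py 525 110 24 189.3
```

```text
t 18.125 pos [525.4 110.4  23.6] rot [ 179.86   -1.45 -170.65] q [ 11.  27. 108.   0.  47. -89.] F [-4.2 -0.7  9.3] w 63.8
dx 0.02 dy -0.02 dz -0.02 yaw 0.01
```

Call:
drive_tool --grip_force 10 --moves '[{"claw": -0.7, "dx": 0, "dy": 0, "dz": -0.03, "yaw": 0}, {"claw": -0.7, "dx": 0, "dy": 0, "dz": 0, "yaw": 0}, {"claw": -0.7, "dx": 0, "dy": 0, "dz": 0.05, "yaw": 0}]'

```text
time_s: 18.5
ee_pos: [526.2, 110.5, 24.0]
ee_rot: [179.9, -1.3, -170.7]
force: [-0.5, -0.5, 0.8]
gripper_width: 77.7
```

```bash
python3 go.py 525 110.2 23 189.3; python3 -c "
from h import *
f=snap('wrist','w10');c=f['color']
cv2.imwrite('pics/w10c.png',cv2.resize(c[120:280,180:380],None,fx=4,fy=3.5,interpolation=cv2.INTER_CUBIC))"
```

```text
t 18.5 pos [526.2 110.5  24. ] rot [ 179.86   -1.31 -170.66] q [ 11.  27. 108.   0.  47. -89.] F [-0.5 -0.5  0.8] w 77.7
dx 0.06 dy -0.01 dz 0.05 yaw 0.00
```

View pics/w10c.png

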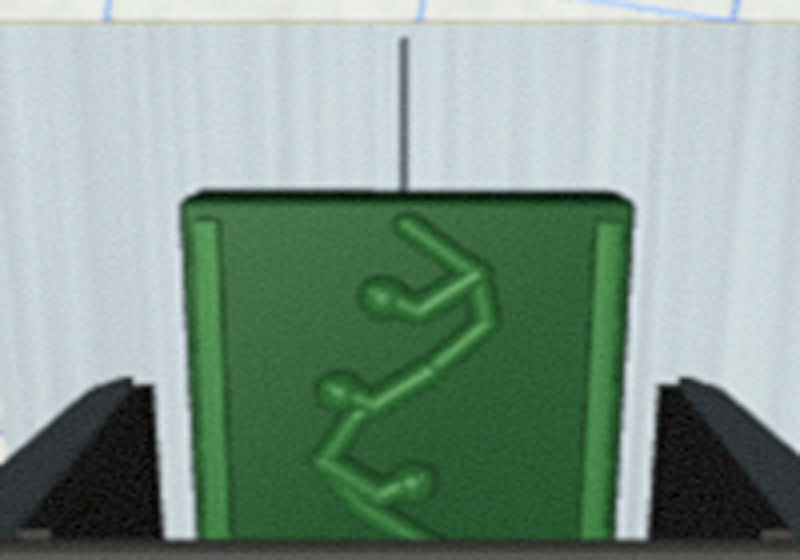

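Call:
drive_tool --grip_force 20 --moves '[{"claw": 1, "dx": 0, "dy": 0, "dz": 0, "yaw": 0}, {"claw": 1, "dx": 0, "dy": 0, "dz": 0, "yaw": 0}, {"claw": 1, "dx": 0, "dy": 0, "dz": 0, "yaw": 0}]'

```text
time_s: 18.92
ee_pos: [526.0, 110.5, 23.5]
ee_rot: [179.9, -1.4, -170.7]
force: [0.1, 0.9, 1.0]
gripper_width: 63.9
```

Call:
drive_tool --grip_force 50 --moves '[{"claw": 1, "dx": 0, "dy": 0, "dz": -0.02, "yaw": 0}, {"claw": 1, "dx": -0.2, "dy": 0, "dz": 0, "yaw": 0}, {"claw": 1, "dx": -0.3, "dy": 0, "dz": -0.01, "yaw": 0}]'

```text
time_s: 19.3
ee_pos: [534.2, 111.8, 23.6]
ee_rot: [179.9, -1.6, -170.7]
force: [-0.6, 0.0, 0.8]
gripper_width: 63.6
```

```bash
python3 go.py 560 115.5 24 189.3
```

```text
t 19.3 pos [534.2 111.8  23.6] rot [ 179.86   -1.62 -170.66] q [ 11.  27. 106.   0.  48. -89.] F [-0.6  0.   0.8] w 63.6
dx -1.30 dy -0.03 dz -0.02 yaw 0.01
```

Call:
drive_tool --moves '[{"claw": 1, "dx": -0.25, "dy": 0, "dz": -0.01, "yaw": 0}, {"claw": 1, "dx": -0.2, "dy": 0, "dz": -0.01, "yaw": 0}, {"claw": 1, "dx": -0.1, "dy": 0, "dz": 0, "yaw": 0}]'

```text
time_s: 19.68
ee_pos: [547.0, 113.9, 23.5]
ee_rot: [179.9, -1.5, -170.7]
force: [-4.2, -0.2, 2.4]
gripper_width: 63.5
```

```bash
python3 go.py 560 115.7 24 189.3; python3 -c "
from h import *
f=snap('scene','s11');c=f['color']
cv2.imwrite('pics/s11c.png',cv2.resize(c[160:300,250:410],None,fx=4.5,fy=4,interpolation=cv2.INTER_CUBIC))
f=snap('wrist','w11');c=f['color']
cv2.imwrite('pics/w11c.png',cv2.resize(c[120:280,180:380],None,fx=4,fy=3.5,interpolation=cv2.INTER_CUBIC))"
```

```text
t 19.675 pos [547.  113.9  23.5] rot [ 179.86   -1.54 -170.66] q [ 10.  28. 105.   0.  49. -89.] F [-4.2 -0.2  2.4] w 63.5
dx -0.66 dy -0.02 dz -0.03 yaw 0.00
```

View pics/s11c.png

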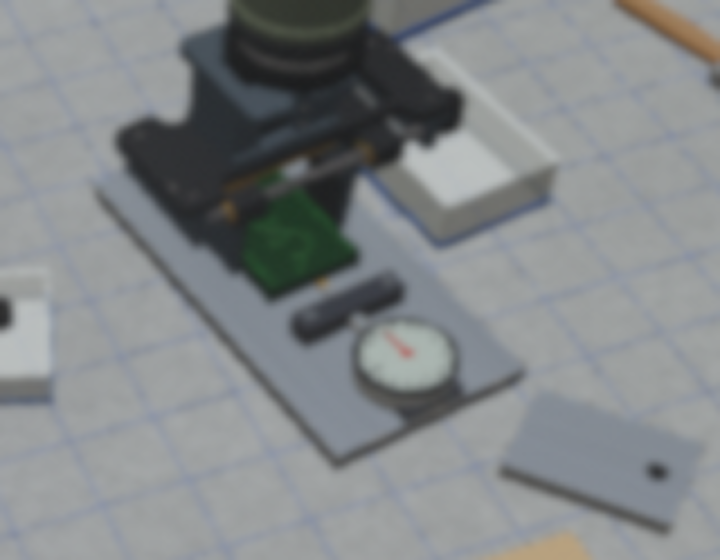

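View pics/w11c.png

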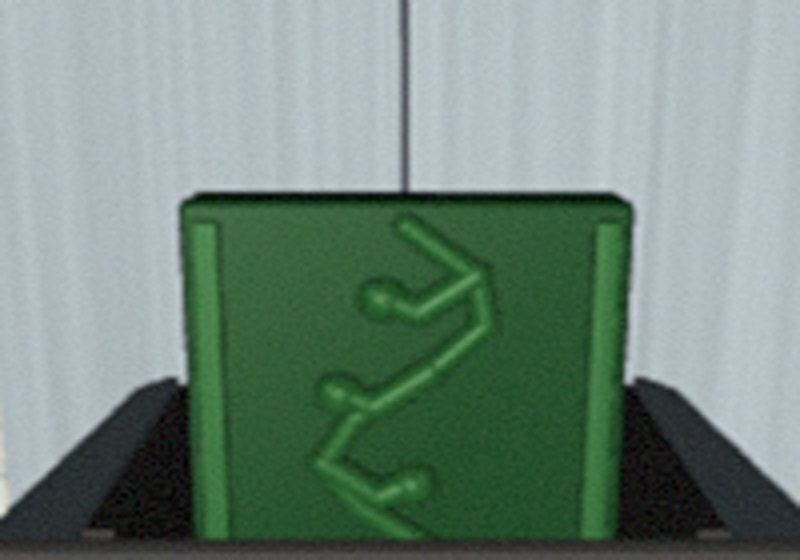

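The tile is centred (line at column 404, tile at 405). Fx of -4 N suggests first plunger touch. I continue gently.

Call:
drive_tool --moves '[{"claw": 1, "dx": -0.12, "dy": 0, "dz": 0, "yaw": 0}, {"claw": 1, "dx": -0.12, "dy": 0, "dz": 0, "yaw": 0}]'

```text
time_s: 20.02
ee_pos: [550.3, 114.5, 23.5]
ee_rot: [179.9, -1.7, -170.7]
force: [-6.0, -1.1, 5.9]
gripper_width: 63.8
```

Call:
drive_tool --moves '[{"claw": 1, "dx": -0.12, "dy": 0, "dz": 0, "yaw": 0}, {"claw": 1, "dx": -0.12, "dy": 0, "dz": 0, "yaw": 0}]'

```text
time_s: 20.27
ee_pos: [550.4, 114.5, 23.9]
ee_rot: [179.9, -2.3, -170.7]
force: [-6.9, -1.9, 8.7]
gripper_width: 63.8
```

```bash
python3 go.py 560 115.8 24 189.3
```

```text
t 20.275 pos [550.4 114.5  23.9] rot [ 179.87   -2.3  -170.65] q [ 10.  29. 104.   0.  50. -89.] F [-6.9 -1.9  8.7] w 63.8
dx -0.49 dy -0.01 dz -0.00 yaw 0.01
```

Call:
drive_tool --moves '[{"claw": 1, "dx": -0.2, "dy": 0, "dz": -0.12, "yaw": 0}]'

```text
time_s: 20.4
ee_pos: [551.7, 114.7, 25.3]
ee_rot: [179.9, -2.7, -170.7]
force: [-5.2, -0.9, -4.3]
gripper_width: 63.4
```

```bash
python3 go.py 560 115.8 24 189.3
```

```text
t 20.4 pos [551.7 114.7  25.3] rot [ 179.87   -2.65 -170.65] q [ 10.  29. 103.   0.  51. -89.] F [-5.2 -0.9 -4.3] w 63.4
dx -0.42 dy -0.01 dz 0.06 yaw 0.01
```

The grip lets the tool's tilt creep (pitch -2.7°), so a clamped tile may not lie flat. I'll release it on the bed, then push from behind with the closed fingers, which self-squares against the studs.

Call:
drive_tool --grip_force 10 --moves '[{"claw": 1, "dx": 0, "dy": 0, "dz": 0.07, "yaw": 0}, {"claw": -0.8, "dx": 0, "dy": 0, "dz": 0, "yaw": 0}, {"claw": -0.8, "dx": 0, "dy": 0, "dz": 0, "yaw": 0}]'

```text
time_s: 20.78
ee_pos: [553.9, 115.0, 24.0]
ee_rot: [179.9, -2.4, -170.7]
force: [0.5, -1.7, 0.4]
gripper_width: 80.6
```

Call:
drive_tool --moves '[{"claw": -0.8, "dx": 0, "dy": 0, "dz": -0.5, "yaw": 0}, {"claw": -0.8, "dx": 0, "dy": 0, "dz": -0.8, "yaw": 0}, {"claw": -0.8, "dx": 0, "dy": 0, "dz": -0.8, "yaw": 0}, {"claw": 0, "dx": 0.5, "dy": 0, "dz": -0.4, "yaw": 0}, {"claw": 0.5, "dx": 0.8, "dy": 0, "dz": 0, "yaw": 0}]'

```text
time_s: 21.4
ee_pos: [532.6, 111.4, 80.5]
ee_rot: [179.9, -1.9, -170.7]
force: [-0.1, 0.3, 0.4]
gripper_width: 64.8
```

```bash
python3 go.py 460 100 90 189.3; python3 -c "
from h import *
f=snap('scene','s12');c=f['color']
cv2.imwrite('pics/s12c.png',cv2.resize(c[160:300,250:410],None,fx=4.5,fy=4,interpolation=cv2.INTER_CUBIC))
f=snap('wrist','w12')"
```

```text
t 21.4 pos [532.6 111.4  80.5] rot [ 179.86   -1.93 -170.65] q [ 10.  23. 103.   0.  56. -89.] F [-0.1  0.3  0.4] w 64.8
dx 3.67 dy 0.03 dz -0.48 yaw 0.01
```

View pics/s12c.png

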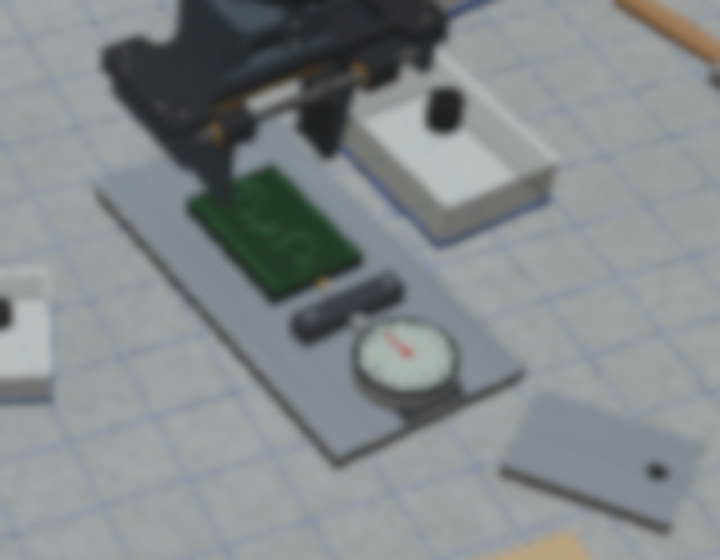

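View pics/w12.png

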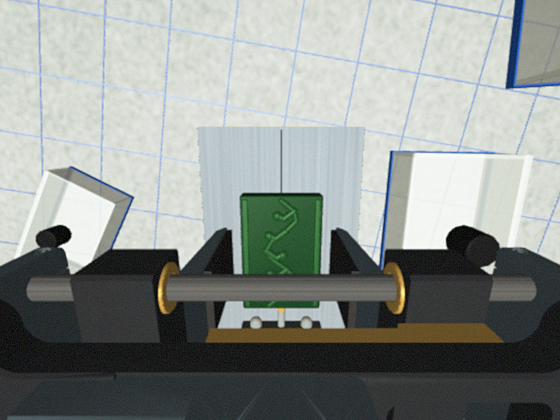

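The plunger (col 281), the studs (257 and 307) and the tile (241-322) line up. The tile rests flat, touching the plunger. Now I go behind it.

```bash
python3 go.py 473 101.4 70 189.3; python3 -c "
from h import *
f=load('w12')
for p in [(241,195),(281.5,194),(322,195)]: print(onz(f,*p,35),onz(f,*p,20))
for p in [(241,307),(322,307)]: print(onz(f,*p,35))"
```

```text
t 21.5 pos [530.1 111.   79.5] rot [ 179.87   -2.17 -170.66] q [ 10.  23. 103.   0.  56. -89.] F [-0.4  0.1  0.4] w 57.1
dx 2.90 dy -0.01 dz 0.48 yaw 0.01
[505.2  75.6  35. ] [508.1  74.   20. ]
[499.4 105.9  35. ] [502.  106.4  20. ]
[495.2 136.5  35. ] [497.5 139.1  20. ]
[599.4  88.1  35. ]
[588.5 155.   35. ]
```

Call:
drive_tool --moves '[{"claw": 1, "dx": 0.8, "dy": 0, "dz": 0, "yaw": 0}, {"claw": 1, "dx": 0.8, "dy": 0, "dz": 0, "yaw": 0}, {"claw": 1, "dx": 0.8, "dy": 0, "dz": 0, "yaw": 0}, {"claw": 1, "dx": 0.6, "dy": 0, "dz": 0, "yaw": 0}, {"claw": 1, "dx": 0, "dy": 0, "dz": 0, "yaw": 0}]'

```text
time_s: 22.12
ee_pos: [466.4, 100.5, 80.5]
ee_rot: [179.9, -2.3, -170.7]
force: [0.0, 0.5, -0.0]
gripper_width: 7.2
```

```bash
python3 go.py 473 101.4 25 189.3;python3 -c "
from h import *
f=snap('wrist','w13')"
```

```text
t 22.125 pos [466.4 100.5  80.5] rot [ 179.87   -2.3  -170.65] q [ 11.  18. 111.   0.  53. -89.] F [ 0.   0.5 -0. ] w 7.2
dx -0.33 dy -0.01 dz 2.77 yaw 0.01
```

View pics/w13.png

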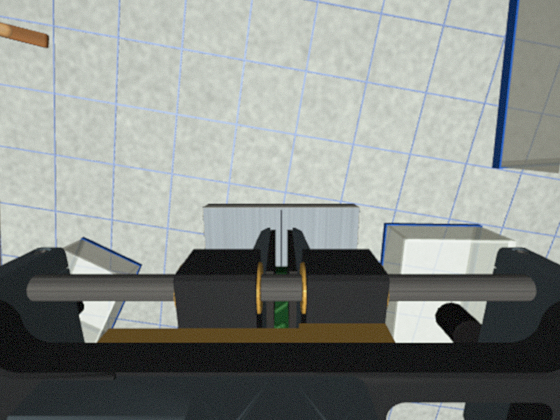

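Call:
drive_tool --moves '[{"claw": 1, "dx": -0.1, "dy": 0, "dz": 0.8, "yaw": 0}, {"claw": 1, "dx": -0.1, "dy": 0, "dz": 0.8, "yaw": 0}, {"claw": 1, "dx": -0.1, "dy": 0, "dz": 0.6, "yaw": 0}, {"claw": 1, "dx": 0, "dy": 0, "dz": 0.2, "yaw": 0}]'

```text
time_s: 22.68
ee_pos: [475.1, 102.1, 31.6]
ee_rot: [179.9, -1.9, -170.7]
force: [0.6, 0.1, 0.1]
gripper_width: 0.7
```

```bash
python3 go.py 473 101.4 25 189.3
```

```text
t 22.675 pos [475.1 102.1  31.6] rot [ 179.86   -1.93 -170.65] q [ 11.  23. 114.   0.  46. -89.] F [0.6 0.1 0.1] w 0.7
dx 0.11 dy -0.02 dz 0.33 yaw 0.01
```

Call:
drive_tool --moves '[{"claw": 1, "dx": 0, "dy": 0, "dz": 0.25, "yaw": 0}, {"claw": 1, "dx": 0, "dy": 0, "dz": 0.05, "yaw": 0}, {"claw": 1, "dx": -0.15, "dy": 0, "dz": 0, "yaw": 0}, {"claw": 1, "dx": -0.15, "dy": 0, "dz": 0, "yaw": 0}]'

```text
time_s: 23.18
ee_pos: [481.9, 103.3, 25.6]
ee_rot: [179.9, -1.8, -170.7]
force: [-0.2, -1.3, -0.4]
gripper_width: 0.6
```

```bash
python3 go.py 483.5 103.3 24 189.3
```

```text
t 23.175 pos [481.9 103.3  25.6] rot [ 179.86   -1.85 -170.65] q [ 11.  24. 113.   0.  45. -89.] F [-0.2 -1.3 -0.4] w 0.6
dx -0.08 dy -0.01 dz 0.08 yaw 0.01
```

Call:
drive_tool --moves '[{"claw": 1, "dx": -0.15, "dy": 0, "dz": 0, "yaw": 0}, {"claw": 1, "dx": -0.15, "dy": 0, "dz": 0, "yaw": 0}]'

```text
time_s: 23.42
ee_pos: [483.6, 103.5, 25.5]
ee_rot: [179.9, -2.4, -170.7]
force: [-7.4, -0.6, 6.5]
gripper_width: 0.7
```

Call:
drive_tool --moves '[{"claw": 1, "dx": -0.2, "dy": 0, "dz": 0, "yaw": 0}, {"claw": 1, "dx": -0.2, "dy": 0, "dz": 0, "yaw": 0}]'

```text
time_s: 23.68
ee_pos: [483.5, 103.5, 25.1]
ee_rot: [179.9, -3.5, -170.7]
force: [-8.4, -0.5, 7.4]
gripper_width: 0.5
```

```bash
python3 go.py 495.6 105.2 25 189.3
```

```text
t 23.675 pos [483.5 103.5  25.1] rot [ 179.88   -3.47 -170.65] q [ 11.  24. 112.   0.  47. -89.] F [-8.4 -0.5  7.4] w 0.5
dx -0.61 dy -0.01 dz 0.00 yaw 0.01
```

Call:
drive_tool --moves '[{"claw": 1, "dx": -0.45, "dy": 0, "dz": -0.09, "yaw": 0}]'

```text
time_s: 23.8
ee_pos: [488.4, 104.3, 25.7]
ee_rot: [179.9, -4.0, -170.7]
force: [-6.5, -1.1, -1.2]
gripper_width: 0.3
```

```bash
python3 go.py 495.6 105.2 25 189.3
```

```text
t 23.8 pos [488.4 104.3  25.7] rot [ 179.88   -3.97 -170.65] q [ 11.  25. 111.   0.  48. -89.] F [-6.5 -1.1 -1.2] w 0.3
dx -0.36 dy -0.01 dz 0.04 yaw 0.01
```

Call:
drive_tool --moves '[{"claw": 1, "dx": -0.45, "dy": 0, "dz": -0.06, "yaw": 0}]'

```text
time_s: 23.92
ee_pos: [493.3, 105.0, 25.5]
ee_rot: [179.9, -4.5, -170.7]
force: [-7.9, -1.9, -0.5]
gripper_width: 0.4
```

```bash
python3 go.py 495.6 105.2 25 189.3; python3 -c "
from h import *
f=snap('scene','s14');c=f['color']
cv2.imwrite('pics/s14c.png',cv2.resize(c[160:300,250:410],None,fx=4.5,fy=4,interpolation=cv2.INTER_CUBIC))
print(telemetry.state()['force'],telemetry.state()['ee_pos'])"
```

```text
t 23.925 pos [493.3 105.   25.5] rot [ 179.89   -4.53 -170.65] q [ 11.  26. 110.   0.  49. -89.] F [-7.9 -1.9 -0.5] w 0.4
dx -0.12 dy -0.01 dz 0.03 yaw 0.01
[-6.2976536  -1.55487931  1.76251115] [493.91705402 105.1303913   25.46145818]
```

View pics/s14c.png

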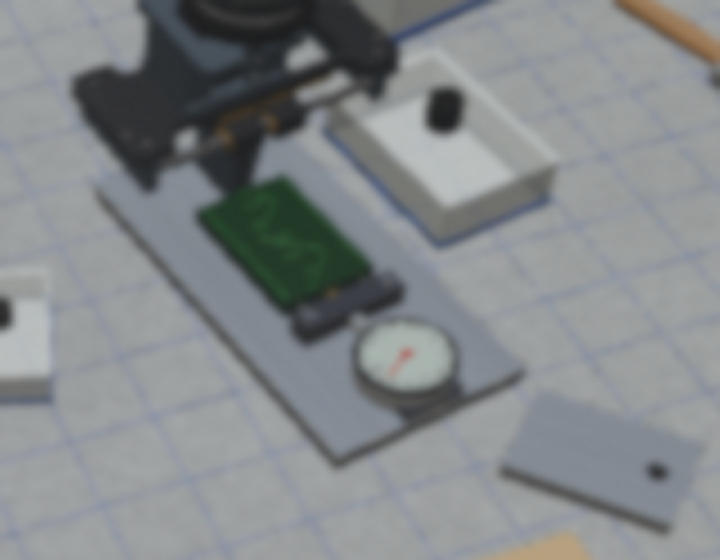

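The tile has advanced about 10 mm, the dial needle has swung, and the tile is still square. Now the last millimetres and the hold.

Call:
drive_tool --moves '[{"claw": 1, "dx": -0.4, "dy": 0, "dz": -0.06, "yaw": 0}]'

```text
time_s: 24.1
ee_pos: [494.0, 105.1, 25.6]
ee_rot: [179.9, -5.6, -170.7]
force: [-19.4, -3.2, 16.4]
gripper_width: 0.2
```

```bash
python3 go.py 495.6 105.2 25 189.3; python3 -c "
from h import *
f=snap('scene','s15');c=f['color']
cv2.imwrite('pics/s15c.png',cv2.resize(c[160:300,250:410],None,fx=4.5,fy=4,interpolation=cv2.INTER_CUBIC))
for i in range(3): snap('wrist','w15')
print(telemetry.state()['force'],telemetry.state()['ee_pos'])"
```

```text
t 24.1 pos [494.  105.1  25.6] rot [ 179.89   -5.57 -170.65] q [ 11.  26. 109.   0.  51. -89.] F [-19.4  -3.2  16.4] w 0.2
dx -0.08 dy -0.01 dz 0.03 yaw 0.01
[-14.26804713  -2.00973141  10.56256039] [494.11387943 105.15341582  25.65234826]
```

View pics/s15c.png

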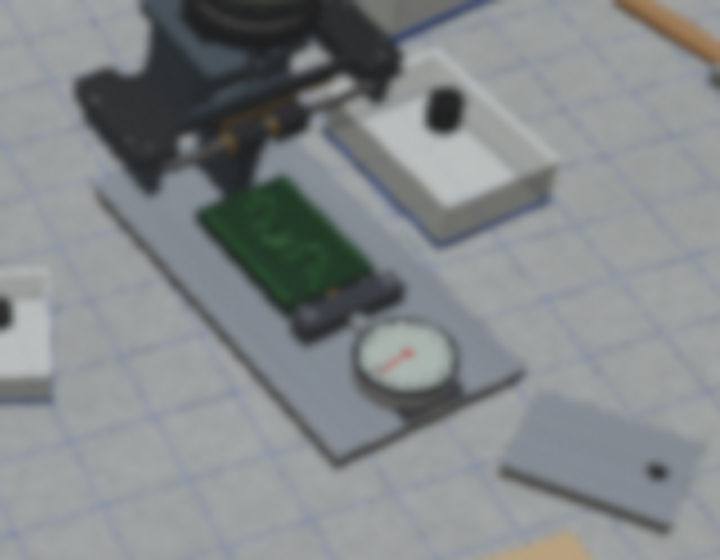

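View pics/w15.png

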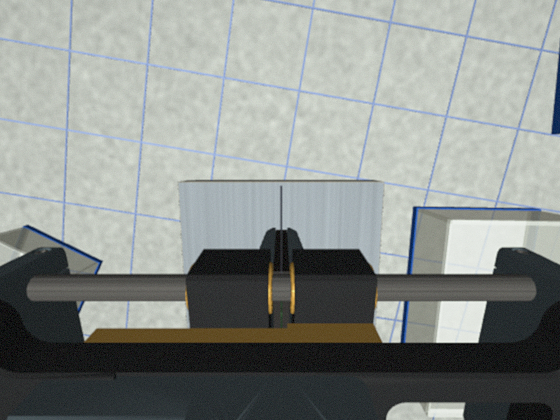

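Call:
drive_tool --moves '[{"claw": 1, "dx": -0.42, "dy": 0, "dz": -0.13, "yaw": 0}]'

```text
time_s: 24.42
ee_pos: [495.0, 105.3, 26.4]
ee_rot: [179.9, -6.5, -170.6]
force: [-12.0, -1.9, 0.2]
gripper_width: 0.8
```

```bash
python3 go.py 495.6 105.2 25 189.3; python3 -c "
from h import *
for i in range(4):
  f=snap('scene','s16'); s=telemetry.state(); print(s['force'].round(1),s['ee_pos'].round(2),s['ee_rot'].round(2))
c=f['color']
a=cv2.resize(c[195:260,285:360],None,fx=8,fy=8,interpolation=cv2.INTER_CUBIC); cv2.imwrite('pics/s16c.png',a)
t=snap('top','t16')['color']; cv2.imwrite('pics/t16c.png',cv2.resize(t[110:260,195:345],None,fx=4,fy=4,interpolation=cv2.INTER_CUBIC))"
```

```text
t 24.425 pos [495.  105.3  26.4] rot [ 179.9    -6.46 -170.65] q [ 11.  26. 108.   0.  52. -89.] F [-12.   -1.9   0.2] w 0.8
dx -0.03 dy -0.01 dz 0.07 yaw 0.01
[-12.2  -1.1   0.7] [495.   105.28  26.18] [ 179.9    -6.55 -170.65]
[-11.7  -1.2   3.7] [495.04 105.3   26.06] [ 179.9    -6.51 -170.65]
[-11.7  -1.1   2.7] [495.03 105.27  26.1 ] [ 179.9    -6.5  -170.65]
[-12.9  -2.3   2.8] [495.04 105.26  26.09] [ 179.91   -6.49 -170.65]
```

View pics/s16c.png

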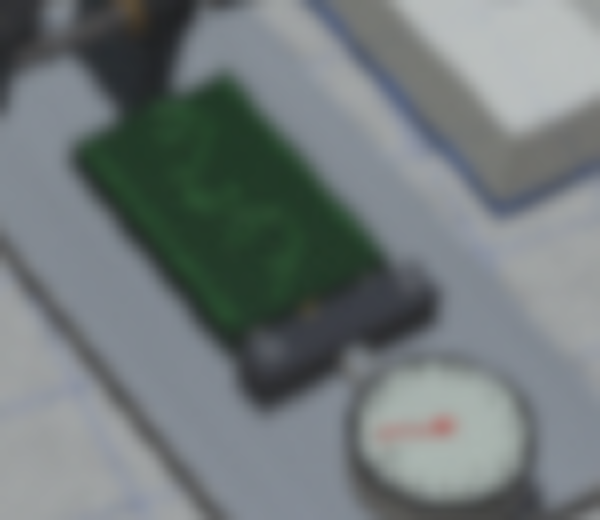

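View pics/t16c.png

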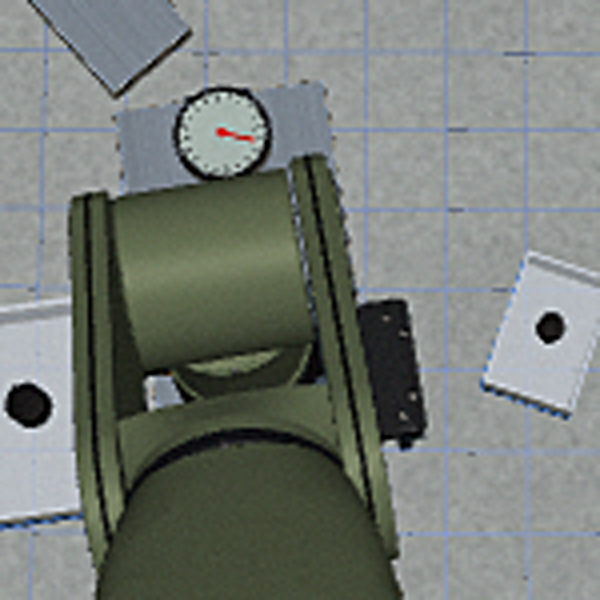

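The needle moved on a little between the last two pictures, so the tile may only just be home. I push once more and check that it no longer moves.

Call:
drive_tool --moves '[{"claw": 1, "dx": -0.5, "dy": 0, "dz": -0.14, "yaw": 0}]'

```text
time_s: 24.8
ee_pos: [495.0, 105.3, 26.5]
ee_rot: [179.9, -7.8, -170.6]
force: [-18.5, -2.7, 5.7]
gripper_width: 0.8
```

```bash
cat > look.py <<'E'
from h import *
import sys
tag=sys.argv[1]
for i in range(4):
  f=snap('scene','s'+tag); s=telemetry.state(); print(s['force'].round(1),s['ee_pos'].round(2),s['ee_rot'].round(2))
def red(c,x0,x1,y0,y1):
  h=cv2.cvtColor(c,cv2.COLOR_BGR2HSV); m=cv2.inRange(h,(0,90,80),(10,255,255))|cv2.inRange(h,(170,90,80),(180,255,255))
  k=np.zeros_like(m);k[y0:y1,x0:x1]=m[y0:y1,x0:x1]; ys,xs=np.nonzero(k); return len(xs),xs.mean().round(2),ys.mean().round(2)
t=snap('top','t'+tag)
print('needle top',red(t['color'],236,264,130,156))
a=cv2.resize(f['color'][195:260,285:360],None,fx=8,fy=8,interpolation=cv2.INTER_CUBIC); b=cv2.resize(t['color'][125:160,235:265],None,fx=14.86,fy=14.86,interpolation=cv2.INTER_CUBIC)[:520]
cv2.imwrite(f'pics/c{tag}.png',np.hstack([a,b])[:, :1000] if False else a); cv2.imwrite(f'pics/d{tag}.png',b)
E
python3 look.py 17; python3 -c "
import cv2,numpy as np
a=cv2.imread('pics/c17.png');print(a.shape)"
```

```text
[-17.3  -2.7   7.5] [495.05 105.28  26.44] [ 179.91   -7.88 -170.65]
[-17.   -3.3   7. ] [495.02 105.28  26.43] [ 179.91   -7.83 -170.65]
[-16.8  -2.4   6.8] [495.02 105.27  26.44] [ 179.91   -7.81 -170.65]
[-15.9  -2.2   6.9] [495.01 105.26  26.44] [ 179.91   -7.79 -170.65]
needle top (11, np.float64(252.27), np.float64(143.18))
(520, 600, 3)
```

View pics/c17.png

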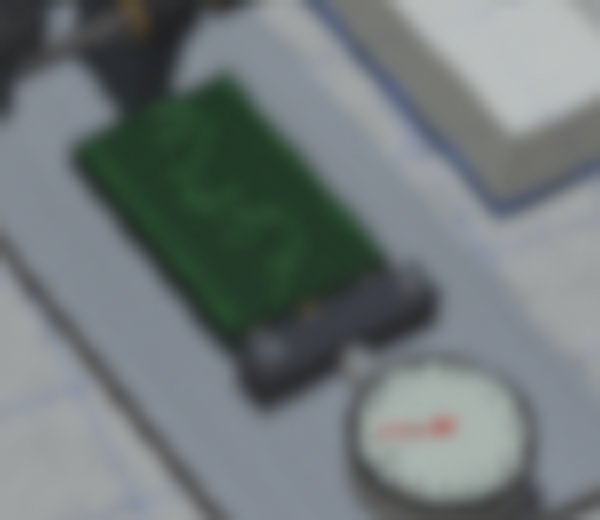

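View pics/d17.png

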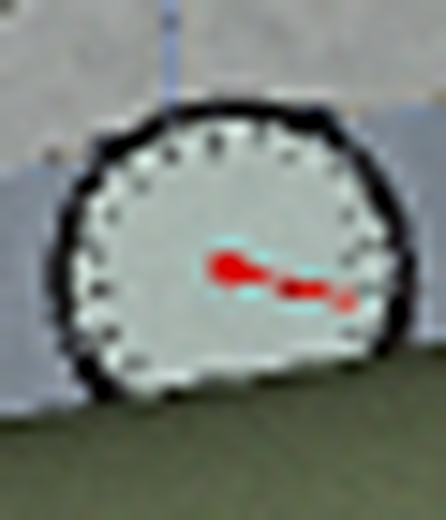

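The force rose from 12 to about 16 N while the TCP stayed at x = 495.0 and the needle did not move, so the tile is hard against the studs. I hand in while holding.

```bash
python3 -c "
from h import *
s=telemetry.state(); print(s['time_s'],s['force'].round(1),s['ee_pos'].round(1)); print(job.job_done()); s=telemetry.state(); print(s['time_s'],s['force'].round(1),s['ee_pos'].round(1))"
```

```text
25.05 [-16.3  -2.    5.3] [495.  105.3  26.4]
the job is handed in; nothing more can be done
None
the job is handed in; nothing more can be done
```

I handed the job in at about 25 s, with the arm still pressing the tile against the stops.

**What I did**
- I lifted the middle-sized cover straight up by its knob and set it upright on the bare table left of the bed.
- I laid the green tile flat on the bed, relief up. Seen from the wrist camera, it was within about half a millimetre of the scribed centre line and plunger.
- I then pressed it home from behind with the closed fingers.

**Last checks**
- **Hard against the studs:** raising the push from about 12 to 16 N along the bed moved neither the arm tip (x = 495.0 mm) nor the dial needle. The tile's travel, about 11 to 12 mm, agrees with that.
- **Square and flat:** the tile looked square and flat in the last scene picture. The cover was still upright, and I saw nothing else disturbed in the views I took.

**What went wrong or disagreed**
- **First press:** I started pressing with the tile gripped, but the tool kept tilting under load. I released the tile, which stayed flat on the bed, and pushed from behind instead.
- **Early stop:** the push seemed home once when the needle still had a little to go, so I pushed further.
- **Remaining tilt and load:** the tool ended tilted about 8°, and the fingers press down on the tile's rear edge with about 5 to 7 N.
- **Not seen directly:** no camera showed the contact at the studs themselves. That the tile touches both is judged from the force, position and needle.

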